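Clamp a clevis bracket in the sloping bench fixture with its eccentric cam

TASK

Lay the clevis bracket gently on the sloping fixture, flat on the deck with its base down against the ledge and up against the end stop on the left, and let it go. Then swing the cam lever clockwise until the eccentric has taken up the gap and nips the bracket firmly; stop there without forcing the lever further, and leave it clamped. Leave the other things on the bench alone.

Things in the scene. Friction and masses are not known exactly. Their poses are not given: they have to be found in the camera images.
- bracket: Bare steel clevis bracket, loose on the bench, 0.6 to 0.9 kg: flat base 70 mm (x) by 130 mm (y), 10 mm thick, with two upright ears whose outer faces are 46 mm apart along y; ears 10 mm thick, 50 mm wide, rounded tops 62 mm above the underside, pin holes. Origin at the centre of the underside, z towards the ears. The same when turned half round.
- nest (a point): Point on the fixture's sloping deck (200 x 200 mm, 30 degrees, low edge towards the robot) where the centre of the bracket's underside lies when home. x up the slope, y left along the ledge, z square out of the deck. Ledge: face at x = -35 mm, 12 mm high, 164 mm long. End stop: face at y = +65 mm, 12 mm high, from x = -31 to +13 mm. The bracket's y lies along the ledge.
- pivot (a point): Point on the deck, same axes as nest and 69 mm up the slope from it: the middle of the slot that holds the cam's pivot bolt (axis z). The bolt itself was clamped anywhere within 3 mm of this point up or down the slope; no reading tells where. Bolt and lever hub stand 42 mm above the deck.
- cam (a joint): Turn q of the cam lever, rad, growing clockwise seen from above the deck; starts at 0 to 0.35. The lever points 1.396 - q rad to the left of up-slope and stays where left. Disc 64 mm across, 8 mm off centre, 15 mm high; open, it leaves 5 to 13 mm to the home bracket's upper edge; it meets it at some q between 1.0 and 2.0.
- fixture: The whole steel fixture, bolted to the bench; origin on the bench under the middle of the ledge face, x level, towards the high edge. The cam lever is a round bar from the pivot bolt; from 60 to 132 mm out it is a black grip 16 mm thick whose centre line rises from 32 to 46 mm above the deck. Free, it needs 1 to 2 N there; once the cam meets the bracket the push climbs 1 to 2 N per mm. 5 to 12 N there nips firmly; over 20 N is forcing it.
- bearing: Bystander: round steel bearing lying flat, 90 mm across, 26 mm high; origin at the centre of its underside. Not to be disturbed.
- strap: Bystander: dark flat steel strap 150 x 45 x 10 mm with two holes; origin at the centre of its underside. Not to be disturbed.
- carton: Bystander: open cardboard carton 140 x 110 x 85 mm with spares; origin at the centre of its underside. Not to be disturbed.
- wrench: Bystander: spanner 200 mm long lying on the bench; origin at its middle. Not to be disturbed.
Things that resemble listed ones, but are neither listed nor needed, are in the scene too. Of the things like the bracket, leave any that is red; of the rest the larger one is meant.

How it is judged:
By the outcome, as a careful person would: the job done as asked, in the order asked, and still so for the second after the job is handed in, with the robot touching nothing.
It also fails if it takes over 70 s, if anything falls off the work surface, if the arm or the gripper's body presses on something with over 40 N, if the wrist force passes 120 N, or if a joint passes its speed limit or range.

ROBOT

A 6-joint arm with a two-finger parallel gripper is mounted at the origin on the work surface. World frame = base frame: x ahead of the robot, y to its left, z up, the work surface at z = 0. Lengths are in mm, angles in rad, forces in N, time in s.
With the tool pointing down it reaches from about 375 to 900 mm from the base axis. Payload 3.1 kg.
Tool frame: the origin (TCP) lies at the very end of the fingers, on their centre line; the grasp point (between the pads) lies 19 mm behind it (manip.grasp_offset is the z of the grasp point in the tool frame, in mm); z points along the fingers, y is the direction in which the jaws open and shut (so a half turn about z gives the same grasp; the last joint's range is limited). The gripper opens to 87 mm and grips with 3 to 60 N. Pads are 19 mm wide; open, the fingers measure 117 mm over their backs; the gripper's body (75 mm by 190 mm) begins 51 mm behind the grasp point.
Start: joints at [0.924, 0.527, 1.433, -0, 1.181, -0.178], TCP at [281.785, 557.847, 191.648] pointing down, gripper open.
Joint ranges: [-3.08, 3.08], [-0.75, 2.2], [0.22, 2.44], [-1.43, 4.57], [0, 2.65], [-2.85, 2.85]. Speed limits (rad/s): [2.79, 2.79, 3.14, 3.14, 3.14, 3.14].

INTERFACE

Orientations are given as a unit quaternion [w, x, y, z].
In Python, from rig import manip gives the robot as it stands.
- The arm moves only by the tool servo_tool, never from a script. Its argument "deltas" is a list of rows, each an object of numbers: "x", "y", "z": the shift along the tool's x, y, z in m; "yaw": the turn about the tool's z in rad. In form: [{"x": .., "y": .., "z": .., "yaw": ..}, ...]. A call has exactly 5 rows; each row is the pose to reach, as a shift and turn from the pose commanded when the call began, along the tool's axes at that moment; what a row does not reach only later rows make up. A row lasts 1/10 s, in which the tool goes at most 50 mm and 8.59 degrees, less where a joint would pass 70% of its speed; a pose out of reach is approached as far as the arm can. A call with a gripper value outside its range is refused whole. "fingers" is the gripper's target within -1 to 1 (fully open at 1, half-way at 0, shut at -1), set as the call begins (left out, the last holds). The fingers move at their own pace and stop on an object; the grip force is fixed at half the most. Time passes only in rows, so rows that repeat a pose let the fingers close, or fill a call up. It gives the time, the measured TCP pose, the force and the opening at its end, in the units of the state.
- manip.state(): the state, without advancing time (a new reading comes with each control period).
- manip.grab_frame(name): name is "side" or "top" or "wrist"; returns a dict with "color" (480x640x3 uint8, red, green, blue), "fx", "fy", "cx", "cy" (pixels), "k1" (the pictures are not rectified: a ray, as slopes to the right and down, at radius r is drawn at 1 + k1 r^2 times it, then the intrinsics apply), "view" (4x4, takes a point from world to camera coordinates). Camera axes: x right, y up, looking along -z (the intrinsics and any distortion apply to the point x, -y, -z); pixel columns grow to the right and rows downward; lengths in mm; the calibration is good to about 2 mm. A picture is of the moment at which its call begins. There is no depth.
- manip.job_done(): hands the job in, once; it reports no verdict.
The state is a dict: "time_s": time; "joint_pos": joint angles; "qd": joint speeds; "tau": joint torques, N m; "tcp_pos": TCP position; "orientation": TCP orientation; "contact_force": force on the tool from outside, world axes, zero at the start; "wrist_torque": the same for the moment, N m; "opening": finger opening in mm.
Only numpy, scipy, OpenCV 4.12 (cv2) and the standard library are available. Lean on these libraries where they do the work, as an engineer would, in place of code of your own. Each camera call takes 0.05 s, during which the arm holds its last target. There are 200 camera calls.

## Working session

There is one attempt and no reset: what is moved stays moved. The work goes in short steps, Python scripts to look and compute and a tool call to move; the robot and the scene stay as the last step left them, time stands still between calls to the robot, and variables do not carry over. Pictures are saved under pics/ and viewed, about 8 in all and at most 12, crops included, and the job is handed in when it is done.

Besides the shell and the picture viewer there is one more tool, called after ">>>" in YAML: its name, and indented under it one key for each argument. servo_tool: Moves the arm, as the interface text tells. Its arguments: {"type":"object","properties":{"deltas":{"type":"array"},"fingers":{"type":"number"}},"required":["deltas"]}

```bash
mkdir -p pics; ls; cat > h.py <<'E'
import numpy as np, cv2, json
from rig import manip
from scipy.spatial.transform import Rotation as R
def grab(n,save=None):
    f=manip.grab_frame(n)
    if save:
        cv2.imwrite(f'pics/{save}.png',f['color'][:,:,::-1])
        np.savez(f'pics/{save}.npz',**{k:np.array(v) for k,v in f.items()})
    return f
def load(s): return dict(np.load(f'pics/{s}.npz'))
def proj(f,P):
    P=np.atleast_2d(P).astype(float); V=np.array(f['view'])
    c=P@V[:3,:3].T+V[:3,3]; s=np.c_[c[:,0]/-c[:,2],-c[:,1]/-c[:,2]]
    s=s*(1+f['k1']*(s**2).sum(1,keepdims=True))
    return s*[f['fx'],f['fy']]+[f['cx'],f['cy']]
def ray(f,uv):
    uv=np.atleast_2d(uv).astype(float); d=(uv-[f['cx'],f['cy']])/[f['fx'],f['fy']]
    s=d.copy()
    for _ in range(20): s=d/(1+f['k1']*(s**2).sum(1,keepdims=True))
    V=np.array(f['view']); r=np.c_[s[:,0],-s[:,1],-np.ones(len(s))]@V[:3,:3]
    return -V[:3,:3].T@V[:3,3], r
def onplane(f,uv,z=0):
    o,r=ray(f,uv); return o+r*((z-o[2])/r[:,2])[:,None]
E
python3 - <<'E'
from h import *
for n in ['side','top','wrist']:
    f=grab(n,n+'0'); o,r=ray(f,[320,240]); print(n,f['fx'],f['k1'],o.round(),r.round(2))
s=manip.state(); print(s)
E
```

```text
pics
side 563.5652080904161 -0.11555202269959525 [ 303. -874.  939.] [[ 0.1   0.7  -0.71]]
top 533.8423949855436 -0.14861783622284638 [ 191.  -28. 1205.] [[ 0.22  0.03 -0.98]]
wrist 380.17748789122334 -0.023548687133275056 [209. 594. 384.] [[ 0.27 -0.14 -0.95]]
{'time_s': 0.15, 'joint_pos': array([ 9.24496686e-01,  5.28263009e-01,  1.43358089e+00, -1.72378388e-05,
        1.18139302e+00, -1.78476399e-01]), 'qd': array([-1.37121582e-06, -1.19386349e-03, -4.44867771e-03,  1.09958650e-03,
       -2.95150517e-04, -6.73048390e-04]), 'tau': array([ 2.50689245e-04, -4.40428340e+01, -1.76844049e+01,  6.33257604e-02,
        5.52464474e-02, -1.13138469e-04]), 'tcp_pos': array([281.44093863, 557.37894937, 190.89870765]), 'orientation': array([-3.22207105e-04,  2.31781116e-01,  9.72767618e-01, -7.56406106e-04]), 'contact_force': array([-0.58524341, -1.4619039 ,  0.11036623]), 'wrist_torque': array([-0.00182432, -0.00153538,  0.01234292]), 'opening': 86.7699193323662}
```

View pics/top0.png

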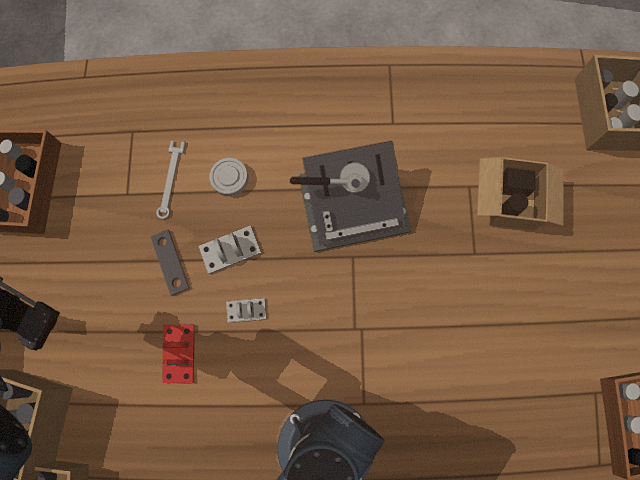

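View pics/side0.png

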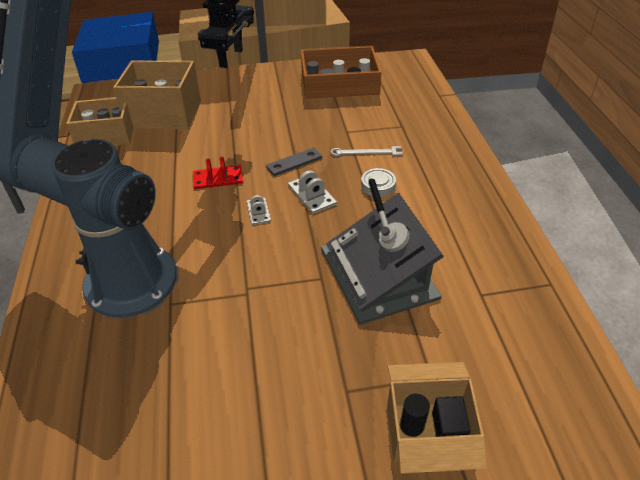

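The wanted bracket, larger and not red, is at top (230,250) and side (312,192). The fixture is at top (356,195), with its lever pointing left. Next I'll enlarge both views.

```bash
python3 - <<'E'
from h import *
def crop(s,x,y,w,h,k,out):
    im=cv2.imread(f'pics/{s}.png')[y:y+h,x:x+w]; im=cv2.resize(im,None,fx=k,fy=k,interpolation=cv2.INTER_CUBIC)
    im=(255*(im/255.)**.7).astype('uint8')
    for i in range(0,w,20): cv2.putText(im,str(x+i),(i*k,10),0,.35,(0,255,255),1); cv2.line(im,(i*k,12),(i*k,18),(0,255,255),1)
    for i in range(0,h,20): cv2.putText(im,str(y+i),(0,i*k+4),0,.35,(0,255,255),1);cv2.line(im,(24,i*k),(30,i*k),(0,255,255),1)
    cv2.imwrite(f'pics/{out}.png',im)
crop('top0',290,135,130,120,5,'c1')
crop('side0',280,160,170,165,4,'c2') if False else crop('side0',285,165,160,150,4,'c2')
E
cat >> h.py <<'E'
def crop(s,x,y,w,h,k,out):
    im=cv2.imread(f'pics/{s}.png')[y:y+h,x:x+w]; im=cv2.resize(im,None,fx=k,fy=k,interpolation=cv2.INTER_CUBIC)
    im=(255*(im/255.)**.7).astype('uint8')
    for i in range(0,w,20): cv2.putText(im,str(x+i),(i*k,10),0,.35,(0,255,255),1); cv2.line(im,(i*k,12),(i*k,18),(0,255,255),1)
    for i in range(0,h,20): cv2.putText(im,str(y+i),(0,i*k+4),0,.35,(0,255,255),1);cv2.line(im,(24,i*k),(30,i*k),(0,255,255),1)
    cv2.imwrite(f'pics/{out}.png',im)
E
```

```text
(no output)
```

View pics/c1.png

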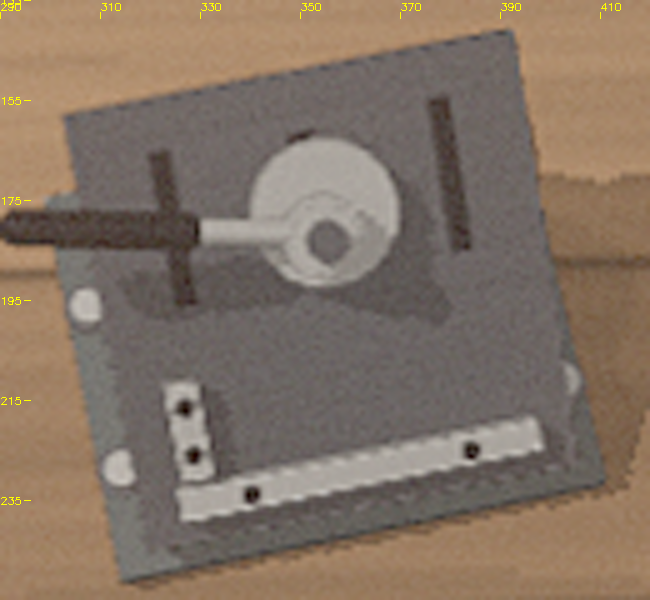

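View pics/c2.png

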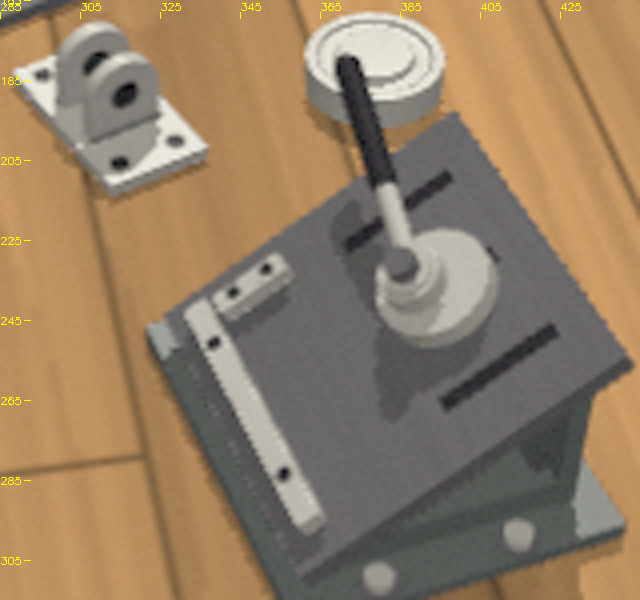

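The crops show the ledge, the stop, the deck's high corners, the hub at c1 (328,241) and c2 (403,264), and the lever pointing almost level left. Next is a joint fit.

```bash
cat > fit.py <<'E'
from h import *
from scipy.optimize import least_squares
T,S=load('top0'),load('side0')
def deckR(yaw): return R.from_euler('z',yaw).as_matrix()@R.from_euler('y',-30,degrees=True).as_matrix()
t=lambda u,v:(290+u/5,135+v/5); s=lambda u,v:(285+u/4,165+v/4)
# p: fx fy yaw H d xh yd dp ; coordinates in nest frame relative to ledge face foot
def pts(p):
    d,xh,yd,dp=p[4:8]
    L=[[-35,82-d,12],[-35,-82-d,12],[13,65,12],[-31,65,12],[xh,yd+100,0],[xh,yd-100,0],[69+dp,0,42]]
    A=deckR(p[2]); o=np.array([p[0],p[1],p[3]])
    nest=o+A@np.array([35,d,0])
    return np.array(L)@A.T+nest,nest,A
if __name__=='__main__':
    ot=[t(176,488),t(535,417),t(200,383),t(213,476),t(65,116),t(513,30),t(328,241)]
    os_=[s(208,298),s(325,518),s(291,268),s(222,312),s(455,112),s(633,366),s(403,264)]
    # camera offsets (calibration ~2mm) as small pixel shifts, with prior
    def res(p):
        P=pts(p)[0]
        return np.r_[(proj(T,P)-ot-p[8:10]).ravel(),(proj(S,P)-os_-p[10:12]).ravel(),p[8:12]/1.0, p[4]/10,p[7]/3]
    r=least_squares(res,[650,-80,.2,40,0,130,0,0]+[0]*4,loss='soft_l1',x_scale=[10,10,.1,10,5,10,5,2,1,1,1,1])
    print(r.x.round(3)); print(r.fun.round(1)); P,n,A=pts(r.x); print('nest',n.round(1),'yawdeg',np.degrees(r.x[2])); np.savez('fx.npz',p=r.x,nest=n,A=A)
    # lever: tip and start pixels
    bt=[(200,247),(253,227),(261,249),(208,272)]; print(onplane(T,bt,10).round(1))
    bs=[s(12,72),s(113,187),s(208,148)]; B=onplane(S,bs,10); print(B.round(1),np.linalg.norm(B[0]-B[1]),np.linalg.norm(B[1]-B[2]))
E
python3 fit.py
```

```text
[ 4.89083e+02 -8.86440e+01  1.85000e-01  4.12420e+01 -3.00000e-03
  1.35832e+02 -1.36100e+00 -1.78000e-01  1.95000e-01 -1.88000e-01
 -1.06000e-01  1.48000e-01]
[ 0.3  0.5  0.2  0.  -1.  -0.6  0.1 -0.4 -0.1  0.3  0.5 -0.1 -0.1 -0.
 -0.1  0.4 -0.2 -0.9 -0.2  0.6  0.7  1.   0.5  0.5 -0.4 -1.4 -0.3 -0.5
  0.2 -0.2 -0.1  0.1 -0.  -0.1]
nest [518.9 -83.1  58.7] yawdeg 10.57391295230827
[[451.2 283.   10. ]
 [496.  159.8  10. ]
 [443.5 140.7  10. ]
 [392.3 262.5  10. ]]
[[389.5 258.5  10. ]
 [436.9 137.6  10. ]
 [500.7 162.6  10. ]] 129.90001908883906 68.45797696227518
```

```bash
cat >> h.py <<'E'
def plan(pos,az):
    """delta in tool axes to reach TCP pos (mm), tool-y azimuth az deg"""
    s=manip.state(); A=R.from_quat(np.roll(s['orientation'],-1)).as_matrix()
    d=A.T@(np.array(pos)-s['tcp_pos'])/1000
    a=np.degrees(np.arctan2(A[1,1],A[0,1])); w=(az-a+90)%180-90
    print('t',round(s['time_s'],2),'tcp',s['tcp_pos'].round(1),'az',a.round(2),'tilt',A[:,2].round(4),'open',round(s['opening'],1),'F',s['contact_force'].round(1),'j6',s['joint_pos'][5].round(2))
    print('delta',d.round(4),'yaw',round(-np.radians(w),4)); return d
E
python3 -c "
from h import *
plan([445.3,211,150],111.4)"
```

```text
t 0.15 tcp [281.4 557.4 190.9] az 63.2 tilt [-0.001  -0.0013 -1.    ] open 86.8 F [-0.6 -1.5  0.1] j6 -0.18
delta [-0.3025 -0.2352  0.0412] yaw -0.8413
```

>>> servo_tool:
  deltas:
    - {"x":-0.03,"y":-0.024,"yaw":-0.08}
    - {"x":-0.065,"y":-0.05,"yaw":-0.17}
    - {"x":-0.1,"y":-0.078,"yaw":-0.25}
    - {"x":-0.135,"y":-0.105,"yaw":-0.34}
    - {"x":-0.17,"y":-0.13,"yaw":-0.42}

```text
invalid input
```

```bash
python3 -c "
from h import *
plan([445.3,211,150],111.4)"
```

```text
t 0.15 tcp [281.4 557.4 190.9] az 63.2 tilt [-0.001  -0.0013 -1.    ] open 86.8 F [-0.6 -1.5  0.1] j6 -0.18
delta [-0.3025 -0.2352  0.0412] yaw -0.8413
```

>>> servo_tool:
  deltas:
    - {"x":-0.03,"y":-0.024,"z":0.0,"yaw":-0.08}
    - {"x":-0.065,"y":-0.05,"z":0.0,"yaw":-0.17}
    - {"x":-0.1,"y":-0.078,"z":0.0,"yaw":-0.25}
    - {"x":-0.135,"y":-0.105,"z":0.0,"yaw":-0.34}
    - {"x":-0.17,"y":-0.13,"z":0.0,"yaw":-0.42}

```text
time_s: 0.65
tcp_pos: [375.0, 363.4, 191.4]
orientation: [-0.0, 0.022, 1.0, -0.0]
contact_force: [2.4, -0.1, 0.0]
opening: 87.0
```

```bash
python3 -c "
from h import *
plan([445.3,211,150],111.4)"
```

```text
t 0.65 tcp [375.  363.4 191.4] az 87.49 tilt [-5.e-04 -4.e-04 -1.e+00] open 87.0 F [ 2.4 -0.1  0. ] j6 -0.97
delta [-0.077  -0.1491  0.0415] yaw -0.4173
```

>>> servo_tool:
  deltas:
    - {"x":-0.02,"y":-0.037,"z":0.01,"yaw":-0.1}
    - {"x":-0.04,"y":-0.075,"z":0.02,"yaw":-0.21}
    - {"x":-0.058,"y":-0.112,"z":0.03,"yaw":-0.31}
    - {"x":-0.077,"y":-0.149,"z":0.041,"yaw":-0.417}
    - {"x":-0.077,"y":-0.149,"z":0.041,"yaw":-0.417}

```text
time_s: 1.15
tcp_pos: [446.1, 208.6, 149.4]
orientation: [-0.001, -0.181, 0.983, -0.001]
contact_force: [0.2, 0.5, 0.2]
opening: 86.7
```

```bash
python3 -c "
from h import *
plan([445.3,211,90],111.4)
f=grab('wrist','w1')
B=R.from_euler('z',21.4,degrees=True).as_matrix()
im=f['color'][:,:,::-1].copy()
for z,sx,sy in [(0,35,65),(10,35,65),(62,1,23),(62,1,13)]:
    P=np.array([[sx,sy,z],[sx,-sy,z],[-sx,-sy,z],[-sx,sy,z]])@B.T+[445.3,211,0]
    q=proj(f,P); cv2.polylines(im,[np.round(q).astype('int32')],True,(0,255,0) if z else (255,0,255),1)
cv2.imwrite('pics/w1o.png',im)"
```

```text
t 1.15 tcp [446.1 208.6 149.4] az 110.9 tilt [-0.0014 -0.0017 -1.    ] open 86.7 F [0.2 0.5 0.2] j6 -1.72
delta [-0.0002  0.0026  0.0594] yaw -0.0088
```

View pics/w1o.png

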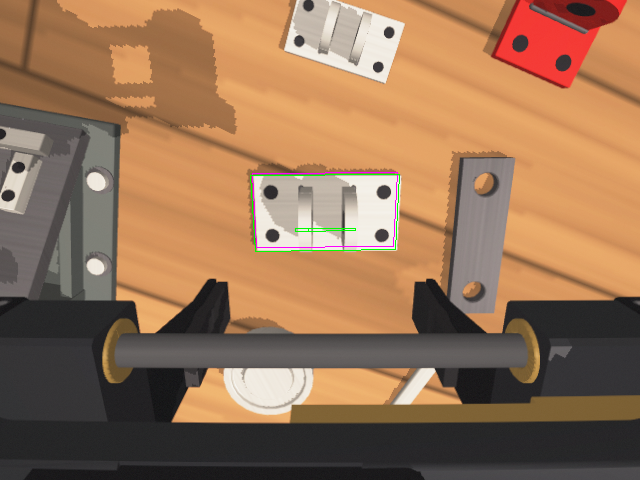

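Wrist overlay (bracket centre about (325,212)) matches the picture to a pixel or two, so I'm descending onto the ears.

>>> servo_tool:
  deltas:
    - {"x":0.0,"y":0.002,"z":0.025,"yaw":-0.009}
    - {"x":0.0,"y":0.0025,"z":0.05,"yaw":-0.009}
    - {"x":0.0,"y":0.0025,"z":0.08,"yaw":-0.009}
    - {"x":0.0,"y":0.0025,"z":0.11,"yaw":-0.009}
    - {"x":0.0,"y":0.0025,"z":0.128,"yaw":-0.009}

```text
time_s: 1.7
tcp_pos: [442.3, 216.2, 21.1]
orientation: [-0.001, -0.188, 0.982, 0.0]
contact_force: [0.1, 0.0, 0.3]
opening: 87.2
```

>>> servo_tool:
  deltas:
    - {"x":0,"y":0,"z":0,"yaw":0}
    - {"x":0,"y":0,"z":0,"yaw":0}
    - {"x":0,"y":0,"z":0,"yaw":0}
    - {"x":0,"y":0,"z":0,"yaw":0}
    - {"x":0,"y":0,"z":0,"yaw":0}
  fingers: -1

```text
time_s: 2.2
tcp_pos: [444.5, 215.2, 23.6]
orientation: [0.001, -0.188, 0.982, 0.0]
contact_force: [1.0, 0.5, 0.3]
opening: 55.2
```

>>> servo_tool:
  deltas:
    - {"x":0,"y":0,"z":0,"yaw":0}
    - {"x":0,"y":0,"z":0,"yaw":0}
    - {"x":0,"y":0,"z":0,"yaw":0}
    - {"x":0,"y":0,"z":0,"yaw":0}
    - {"x":0,"y":0,"z":0,"yaw":0}

```text
time_s: 2.7
tcp_pos: [444.6, 214.6, 23.3]
orientation: [0.001, -0.188, 0.982, -0.0]
contact_force: [0.7, -3.3, 6.6]
opening: 45.1
```

```bash
python3 -c "
from h import *
plan([445.3,211,21],111.4); print(manip.state()['wrist_torque'])"
```

```text
t 2.7 tcp [444.6 214.6  23.3] az 111.68 tilt [ 1.7e-03 -3.0e-04 -1.0e+00] open 45.1 F [ 0.7 -3.3  6.6] j6 -1.72
delta [ 0.0007 -0.0036  0.0024] yaw 0.005
[-0.59466119 -0.12196462  0.06124486]
```

>>> servo_tool:
  deltas:
    - {"x":0,"y":0,"z":-0.005,"yaw":0}
    - {"x":0,"y":0,"z":-0.02,"yaw":0}
    - {"x":0,"y":0,"z":-0.05,"yaw":0}
    - {"x":0,"y":0,"z":-0.09,"yaw":0}
    - {"x":0,"y":0,"z":-0.13,"yaw":0}

```text
time_s: 3.2
tcp_pos: [440.9, 214.7, 152.1]
orientation: [-0.003, -0.188, 0.982, 0.0]
contact_force: [1.0, 0.4, -8.6]
opening: 45.6
```

>>> servo_tool:
  deltas:
    - {"x":0,"y":0,"z":-0.02,"yaw":0}
    - {"x":0,"y":0,"z":-0.03,"yaw":0}
    - {"x":0,"y":0,"z":-0.03,"yaw":0}
    - {"x":0,"y":0,"z":-0.03,"yaw":0}
    - {"x":0,"y":0,"z":-0.03,"yaw":0}

```text
time_s: 3.7
tcp_pos: [441.9, 214.6, 180.6]
orientation: [-0.003, -0.188, 0.982, -0.0]
contact_force: [0.3, 1.0, -8.3]
opening: 45.6
```

```bash
python3 - <<'E'
from h import *
z=np.load('fx.npz'); nest,A=z['nest'],z['A']
def tcp(phi,c=1.5,clr=0.,h=42.3,gx=0.7,ly=0):
    # bracket rotated by phi deg from the deck (lower edge raised); lower corner at x=-35+c ; clr: upper edge height above deck
    p=np.radians(phi); ux=-35+c+70*np.cos(p)   # upper edge deck x
    Rb=np.array([[np.cos(p),np.sin(p)],[-np.sin(p),np.cos(p)]])
    g=np.array([ux,clr])+Rb@np.array([gx-35,h])
    G=nest+A@np.array([g[0],ly,g[1]]); return G-[0,0,19]
for a in [(30,1.5,40),(30,1.5,5),(30,1.5,0),(24,),(18,),(12,),(6,),(0,),(0,0)]: print(a,tcp(*a,ly=-5).round(1))
print('ydir',A[:,1].round(3))
plan(tcp(30,1.5,5,ly=-5)+[0,0,60],100.57); s=manip.state(); print(s['wrist_torque'])
E
```

```text
(30, 1.5, 40) [489.5 -93.7 130.2]
(30, 1.5, 5) [506.7 -90.4  99.9]
(30, 1.5, 0) [509.2 -90.   95.6]
(24,) [507.8 -90.2  93.4]
(18,) [506.3 -90.5  90.5]
(12,) [504.7 -90.8  86.9]
(6,) [502.8 -91.2  82.5]
(0,) [500.9 -91.5  77.5]
(0, 0) [499.6 -91.8  76.7]
ydir [-0.184  0.983  0.   ]
t 3.7 tcp [441.9 214.6 180.6] az 111.66 tilt [-0.005 -0.001 -1.   ] open 45.6 F [ 0.3  1.  -8.3] j6 -1.72
delta [ 0.0523 -0.3074  0.0207] yaw 0.1936
[ 0.07790004  0.05211989 -0.00483009]
```

```bash
python3 -c "
from h import *
plan([489.5,-93.7,180],100.57)"
```

```text
t 3.7 tcp [441.9 214.6 180.6] az 111.66 tilt [-0.005 -0.001 -1.   ] open 45.6 F [ 0.3  1.  -8.3] j6 -1.72
delta [ 0.0696 -0.3041  0.0007] yaw 0.1936
```

>>> servo_tool:
  deltas:
    - {"x":0.004,"y":-0.015,"z":0,"yaw":0.01}
    - {"x":0.012,"y":-0.05,"z":0,"yaw":0.03}
    - {"x":0.02,"y":-0.09,"z":0,"yaw":0.06}
    - {"x":0.03,"y":-0.13,"z":0,"yaw":0.09}
    - {"x":0.039,"y":-0.17,"z":0,"yaw":0.12}

```text
time_s: 4.2
tcp_pos: [469.2, 41.4, 181.2]
orientation: [-0.002, -0.128, 0.992, 0.001]
contact_force: [0.8, 0.4, -9.2]
opening: 45.7
```

```bash
python3 -c "
from h import *
plan([489.5,-93.7,180],100.57)"
```

```text
t 4.2 tcp [469.2  41.4 181.2] az 104.75 tilt [-3.5e-03  6.0e-04 -1.0e+00] open 45.7 F [ 0.8  0.4 -9.2] j6 -1.98
delta [ 0.0147 -0.1358  0.001 ] yaw 0.0729
```

>>> servo_tool:
  deltas:
    - {"x":0.004,"y":-0.04,"z":0,"yaw":0.025}
    - {"x":0.008,"y":-0.08,"z":0,"yaw":0.05}
    - {"x":0.012,"y":-0.112,"z":0,"yaw":0.073}
    - {"x":0.014,"y":-0.13,"z":0,"yaw":0.073}
    - {"x":0.014,"y":-0.133,"z":0,"yaw":0.073}

```text
time_s: 4.7
tcp_pos: [491.0, -92.2, 181.3]
orientation: [-0.001, -0.091, 0.996, -0.0]
contact_force: [-0.3, 0.2, -8.0]
opening: 45.0
```

>>> servo_tool:
  deltas:
    - {"x":0,"y":0,"z":0.005,"yaw":0}
    - {"x":0,"y":0,"z":0.015,"yaw":0}
    - {"x":0,"y":0,"z":0.03,"yaw":0}
    - {"x":0,"y":0,"z":0.03,"yaw":0}
    - {"x":0,"y":0,"z":0.03,"yaw":0}

```text
time_s: 5.2
tcp_pos: [489.8, -88.2, 151.8]
orientation: [-0.001, -0.093, 0.996, 0.001]
contact_force: [0.4, -0.7, -8.2]
opening: 45.4
```

```bash
python3 - <<'E'
from h import *
plan([489.5,-93.7,130.2],100.57)
plan([506.7,-90.4,99.9],100.57)
grab('side','s2'); grab('top','t2')
im=cv2.imread('pics/s2.png'); crop('s2',290,130,170,150,4,'c3')
E
```

```text
t 5.2 tcp [489.8 -88.2 151.8] az 100.69 tilt [-0.0025  0.0013 -1.    ] open 45.4 F [ 0.4 -0.7 -8.2] j6 -2.16
delta [ 0.0013 -0.0053  0.0216] yaw 0.0021
t 5.2 tcp [489.8 -88.2 151.8] az 100.69 tilt [-0.0025  0.0013 -1.    ] open 45.4 F [ 0.4 -0.7 -8.2] j6 -2.16
delta [-0.0163 -0.0053  0.0519] yaw 0.0021
```

View pics/c3.png

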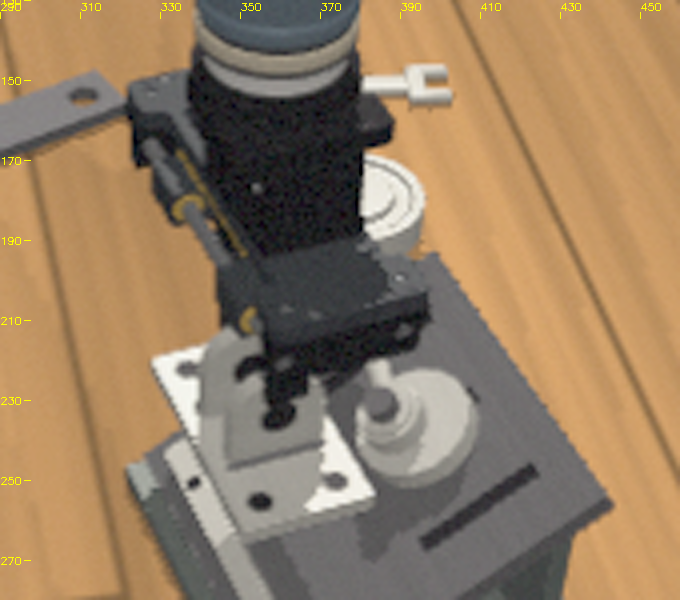

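The bracket is held level and square over the deck, with its near corner at about (375,254) in the side view. I'll descend to just above the deck.

>>> servo_tool:
  deltas:
    - {"x":-0.003,"y":-0.003,"z":0.012,"yaw":0.002}
    - {"x":-0.007,"y":-0.005,"z":0.025,"yaw":0.002}
    - {"x":-0.012,"y":-0.0055,"z":0.038,"yaw":0.002}
    - {"x":-0.015,"y":-0.0055,"z":0.049,"yaw":0.002}
    - {"x":-0.0165,"y":-0.0055,"z":0.052,"yaw":0.002}

```text
time_s: 5.8
tcp_pos: [505.6, -92.4, 99.9]
orientation: [-0.004, -0.092, 0.996, 0.0]
contact_force: [-12.0, -4.5, 18.1]
opening: 45.4
```

>>> servo_tool:
  deltas:
    - {"x":0,"y":0,"z":0,"yaw":0}
    - {"x":0,"y":0,"z":0,"yaw":0}
    - {"x":0,"y":0,"z":0,"yaw":0}
    - {"x":0,"y":0,"z":0,"yaw":0}
    - {"x":0,"y":0,"z":0,"yaw":0}

```text
time_s: 6.3
tcp_pos: [506.7, -92.2, 100.7]
orientation: [-0.001, -0.092, 0.996, -0.0]
contact_force: [-5.3, -1.5, 0.2]
opening: 45.6
```

```bash
python3 - <<'E'
from h import *
plan([509.2,-90,95.6],100.57)
E
```

```text
t 6.3 tcp [506.7 -92.2 100.7] az 100.54 tilt [-2.9e-03 -5.0e-04 -1.0e+00] open 45.6 F [-5.3 -1.5  0.2] j6 -2.15
delta [-0.0029  0.0018  0.0051] yaw -0.0006
```

Contact came about 5 mm early; the force runs along the deck normal. I'll check with an overlay.

```bash
cat >> h.py <<'E'
def brk(G,yaw,pitch,gx=0.7,h=42.3):
    "8 base corners + from grasp point G; pitch deg = nose-up about y"
    B=R.from_euler('z',yaw,degrees=True).as_matrix()@R.from_euler('y',-pitch,degrees=True).as_matrix()
    P=np.array([[a,b,z] for z in (0,10) for a,b in ((35,65),(35,-65),(-35,-65),(-35,65))],float)
    return (P-[gx,0,h])@B.T+G
def draw(im,f,P,col):
    q=np.round(proj(f,P)*8).astype('int32')
    for k in (q[:4],q[4:]): cv2.polylines(im,[k],True,col,1,cv2.LINE_AA,3)
E
python3 - <<'E'
from h import *
f=grab('side','s3'); t=grab('top','t3')
z=np.load('fx.npz'); nest,A=z['nest'],z['A']
s=manip.state(); G=s['tcp_pos']+[0,0,19]
H=np.array([[a,b,0] for a,b in ((35,65),(35,-65),(-35,-65),(-35,65))])@A.T+nest
ims=[]
for F,x,y,w,h in ((f,310,190,100,120),(t,300,165,100,120)):
    im=F['color'][:,:,::-1].copy(); im=(255*(im/255.)**.6).astype('uint8')
    k=4; big=cv2.resize(im[y:y+h,x:x+w],None,fx=k,fy=k,interpolation=cv2.INTER_CUBIC)
    for P,c in ((brk(G,10.57,0),(0,255,0)),(np.r_[H,H],(255,0,255))):
        q=(proj(F,P)+.5-[x,y])*k-.5
        for kk in (q[:4],q[4:]): cv2.polylines(big,[np.round(kk*8).astype('int32')],True,c,1,cv2.LINE_AA,3)
    ims.append(big)
cv2.imwrite('pics/c4.png',np.hstack(ims))
E
```

```text
(no output)
```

View pics/c4.png

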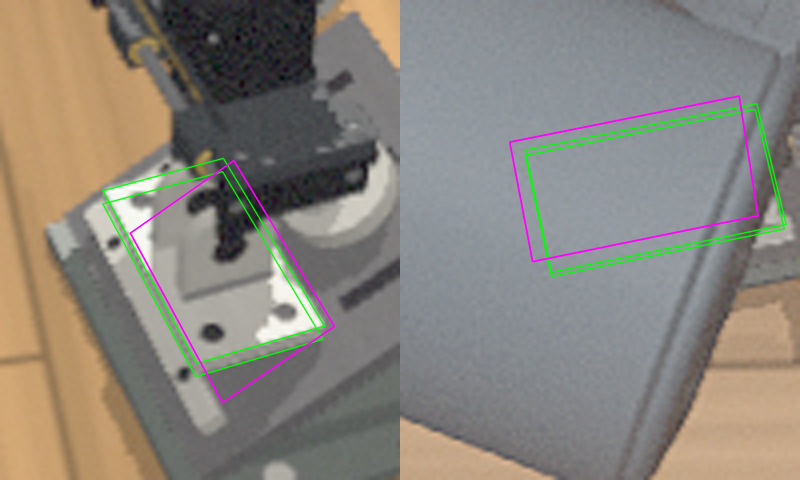

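>>> servo_tool:
  deltas:
    - {"x":0.0003,"y":0,"z":0.001,"yaw":0}
    - {"x":0.0006,"y":0,"z":0.002,"yaw":0}
    - {"x":0.001,"y":0,"z":0.003,"yaw":0}
    - {"x":0.0013,"y":0,"z":0.004,"yaw":0}
    - {"x":0.0016,"y":0,"z":0.005,"yaw":0}

```text
time_s: 6.9
tcp_pos: [502.9, -92.9, 97.4]
orientation: [-0.003, -0.092, 0.996, -0.0]
contact_force: [-14.1, -4.7, 17.1]
opening: 45.6
```

>>> servo_tool:
  deltas:
    - {"x":0.0005,"y":0,"z":0.001,"yaw":0}
    - {"x":0.001,"y":0,"z":0.002,"yaw":0}
    - {"x":0.0015,"y":0,"z":0.003,"yaw":0}
    - {"x":0.002,"y":0,"z":0.004,"yaw":0}
    - {"x":0.0025,"y":0,"z":0.005,"yaw":0}

```text
time_s: 7.4
tcp_pos: [498.5, -93.6, 92.1]
orientation: [-0.005, -0.093, 0.996, -0.0]
contact_force: [-15.8, -6.0, 17.1]
opening: 45.5
```

```bash
python3 - <<'E'
from h import *
plan([500.9,-91.5,77.5],100.57)
E
```

```text
t 7.4 tcp [498.5 -93.6  92.1] az 100.67 tilt [-0.0109 -0.0016 -0.9999] open 45.5 F [-15.8  -6.   17.1] j6 -2.15
delta [-0.0029  0.0016  0.0146] yaw 0.0018
```

>>> servo_tool:
  deltas:
    - {"x":-0.001,"y":0,"z":0,"yaw":0}
    - {"x":-0.002,"y":0,"z":-0.0005,"yaw":0}
    - {"x":-0.003,"y":0,"z":-0.001,"yaw":0}
    - {"x":-0.004,"y":0,"z":-0.0015,"yaw":0}
    - {"x":-0.005,"y":0,"z":-0.002,"yaw":0}

```text
time_s: 7.9
tcp_pos: [500.3, -93.2, 93.7]
orientation: [-0.009, -0.094, 0.996, -0.0]
contact_force: [-20.5, -10.5, 17.9]
opening: 45.7
```

```bash
python3 - <<'E'
from h import *
plan([502.5,-91.5,77.5],100.57)
f=grab('side','s4')
crop('s4',300,190,130,130,4,'c5')
E
```

```text
t 7.9 tcp [500.3 -93.2  93.7] az 100.73 tilt [-0.0175 -0.0022 -0.9998] open 45.7 F [-20.5 -10.5  17.9] j6 -2.15
delta [-0.0027  0.0012  0.0162] yaw 0.0028
```

View pics/c5.png

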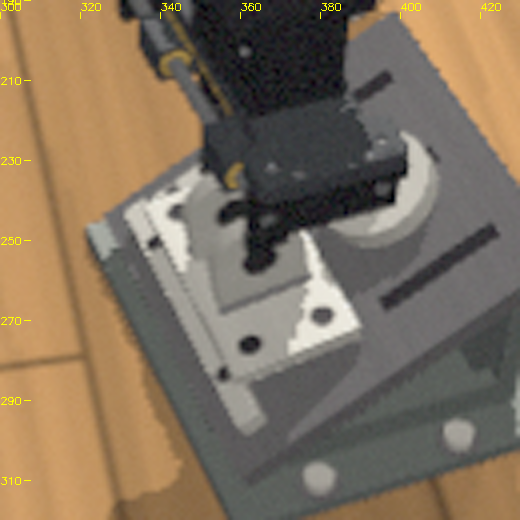

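```bash
python3 - <<'E'
from h import *
from scipy.optimize import least_squares
f=load('s4'); s=manip.state(); G=s['tcp_pos']+[0,0,19]
obs=np.array([[357,285],[390,272],[331.5,242.5]])   # tops: lower -y, upper -y, lower +y
idx=[6,5,7]
for p in range(0,31,5): print(p,(proj(f,brk(G,10.6,p)[idx])).round(1).tolist())
r=least_squares(lambda v:np.r_[(proj(f,brk(G+[v[1],v[2],v[3]],10.6,v[0])[idx])-obs).ravel(),np.array(v[1:])/3],[10,0,0,0]); print(r.x,r.fun.round(1))
z=np.load('fx.npz');P=brk(G+r.x[1:],10.6,r.x[0]); print(((P-z['nest'])@z['A'])[[1,2]].round(1)); print(s['wrist_torque'])
E
```

```text
0 [[355.5, 283.5], [387.5, 274.1], [332.4, 240.2]]
5 [[356.8, 284.0], [388.8, 272.7], [333.7, 240.8]]
10 [[358.3, 284.5], [390.0, 271.3], [335.1, 241.3]]
15 [[359.8, 284.8], [391.1, 269.9], [336.5, 241.7]]
20 [[361.4, 285.0], [392.0, 268.4], [338.1, 242.0]]
25 [[363.1, 285.1], [392.8, 266.9], [339.7, 242.1]]
30 [[364.9, 285.0], [393.5, 265.5], [341.4, 242.1]]
[ 8.08900643 -2.0686733  -0.90146605 -0.49494487] [-0.2 -0.  -1.4  0.5  2.1 -0.8 -0.7 -0.3 -0.2]
[[ 23.5 -72.    5.4]
 [-41.4 -72.1  31.5]]
[-1.87025097  3.80346006 -0.17317146]
```

>>> servo_tool:
  deltas:
    - {"x":0,"y":0,"z":-0.001,"yaw":0}
    - {"x":0,"y":0,"z":-0.002,"yaw":0}
    - {"x":0,"y":0,"z":-0.003,"yaw":0}
    - {"x":0,"y":0,"z":-0.003,"yaw":0}
    - {"x":0,"y":0,"z":-0.003,"yaw":0}

```text
time_s: 8.45
tcp_pos: [502.8, -92.8, 95.5]
orientation: [-0.006, -0.093, 0.996, -0.0]
contact_force: [-12.0, -6.9, 5.0]
opening: 45.4
```

```bash
python3 - <<'E'
from h import *
plan([502.5,-91.5,82],100.57);print(manip.state()['wrist_torque'])
E
```

```text
t 8.45 tcp [502.8 -92.8  95.5] az 100.66 tilt [-0.0128 -0.0013 -0.9999] open 45.4 F [-12.   -6.9   5. ] j6 -2.15
delta [-0.0001  0.0013  0.0135] yaw 0.0016
[-1.35648663  2.56250544 -0.02217645]
```

>>> servo_tool:
  deltas:
    - {"x":-0.002,"y":0,"z":0,"yaw":0}
    - {"x":-0.002,"y":0,"z":0.001,"yaw":0}
    - {"x":-0.002,"y":0,"z":0.002,"yaw":0}
    - {"x":-0.002,"y":0,"z":0.003,"yaw":0}
    - {"x":-0.002,"y":0,"z":0.004,"yaw":0}

```text
time_s: 8.95
tcp_pos: [501.1, -93.1, 93.6]
orientation: [-0.01, -0.093, 0.996, -0.0]
contact_force: [-25.1, -10.2, 29.7]
opening: 45.5
```

>>> servo_tool:
  deltas:
    - {"x":0,"y":0,"z":0.001,"yaw":0}
    - {"x":0,"y":0,"z":0.0015,"yaw":0}
    - {"x":0,"y":0,"z":0.002,"yaw":0}
    - {"x":0,"y":0,"z":0.0025,"yaw":0}
    - {"x":0,"y":0,"z":0.003,"yaw":0}

```text
time_s: 9.45
tcp_pos: [500.9, -93.1, 90.7]
orientation: [-0.01, -0.094, 0.996, -0.0]
contact_force: [-25.9, -12.2, 28.2]
opening: 45.6
```

```bash
python3 - <<'E'
from h import *
plan([498.5,-91.5,82],100.57);print(manip.state()['wrist_torque'])
E
```

```text
t 9.45 tcp [500.9 -93.1  90.7] az 100.76 tilt [-0.0197 -0.0026 -0.9998] open 45.6 F [-25.9 -12.2  28.2] j6 -2.15
delta [0.0019 0.002  0.0087] yaw 0.0033
[-2.04921375  4.68394324 -0.19800385]
```

>>> servo_tool:
  deltas:
    - {"x":0,"y":0,"z":0.0006,"yaw":0}
    - {"x":0,"y":0,"z":0.0012,"yaw":0}
    - {"x":0,"y":0,"z":0.0018,"yaw":0}
    - {"x":0,"y":0,"z":0.0024,"yaw":0}
    - {"x":0,"y":0,"z":0.003,"yaw":0}

```text
time_s: 9.95
tcp_pos: [500.9, -93.1, 87.4]
orientation: [-0.01, -0.094, 0.996, -0.0]
contact_force: [-25.0, -12.0, 23.6]
opening: 45.3
```

```bash
cat > pit.py <<'E'
from h import *
from scipy.optimize import least_squares
import sys
plan([498.5,-91.5,82],100.57);s=manip.state(); print(s['wrist_torque'])
n=sys.argv[1]; f=grab('side',n); crop(n,300,190,130,130,4,n+'c')
E
python3 pit.py s5
```

```text
t 9.95 tcp [500.9 -93.1  87.4] az 100.75 tilt [-0.0198 -0.0024 -0.9998] open 45.3 F [-25.  -12.   23.6] j6 -2.15
delta [0.0019 0.002  0.0054] yaw 0.0032
[-2.06912481  4.1408525  -0.21231146]
```

View pics/s5c.png

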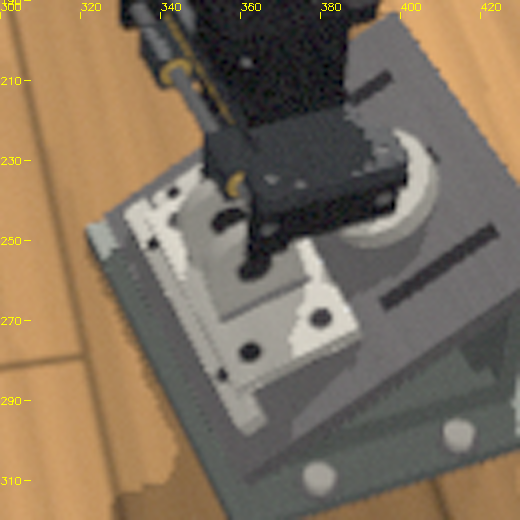

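```bash
cat > pf.py <<'E'
from h import *
from scipy.optimize import least_squares
def fitp(n,obs,idx=[6,5],w=3):
    f=load(n); s=manip.state(); G=s['tcp_pos']+[0,0,19]
    r=least_squares(lambda v:np.r_[(proj(f,brk(G+[v[1],v[2],v[3]],10.6,v[0])[idx])-obs).ravel(),np.array(v[1:])/w],[10,0,0,0]); print(r.x.round(1),r.fun.round(1))
    z=np.load('fx.npz');P=brk(G+r.x[1:],10.6,r.x[0]); print(((P-z['nest'])@z['A'])[[1,2]].round(1))
E
python3 -c "
from pf import *
fitp('s5',np.array([[358.5,287],[389,272]]))"
```

```text
[13.7 -2.2  0.6 -0.2] [-0.1 -0.3  0.6  0.3 -0.7  0.2 -0.1]
[[ 26.  -70.6   1.6]
 [-41.2 -70.6  21.2]]
```

>>> servo_tool:
  deltas:
    - {"x":0,"y":0,"z":-0.0015,"yaw":0}
    - {"x":0,"y":0,"z":-0.003,"yaw":0}
    - {"x":-0.003,"y":0,"z":-0.0045,"yaw":0}
    - {"x":-0.005,"y":0,"z":-0.0055,"yaw":0}
    - {"x":-0.006,"y":0,"z":-0.006,"yaw":0}

```text
time_s: 10.5
tcp_pos: [508.3, -91.7, 92.0]
orientation: [-0.009, -0.093, 0.996, -0.0]
contact_force: [-17.0, -10.5, 12.4]
opening: 45.4
```

```bash
python3 - <<'E'
from h import *
plan([498.5,-91.5,82],100.57);print(manip.state()['wrist_torque'])
E
```

```text
t 10.5 tcp [508.3 -91.7  92. ] az 100.72 tilt [-0.0177 -0.0018 -0.9998] open 45.4 F [-17.  -10.5  12.4] j6 -2.14
delta [0.0094 0.002  0.0102] yaw 0.0026
[-1.75755154  3.5143709  -0.14678591]
```

>>> servo_tool:
  deltas:
    - {"x":0.0003,"y":0,"z":0.002,"yaw":0}
    - {"x":0.0006,"y":0,"z":0.0035,"yaw":0}
    - {"x":0.001,"y":0,"z":0.005,"yaw":0}
    - {"x":0.0013,"y":0,"z":0.006,"yaw":0}
    - {"x":0.0016,"y":0,"z":0.007,"yaw":0}

```text
time_s: 11.0
tcp_pos: [506.2, -92.1, 86.6]
orientation: [-0.009, -0.094, 0.996, -0.0]
contact_force: [-23.0, -10.2, 24.9]
opening: 45.2
```

>>> servo_tool:
  deltas:
    - {"x":0.0003,"y":0,"z":0.0008,"yaw":0}
    - {"x":0.0006,"y":0,"z":0.0016,"yaw":0}
    - {"x":0.001,"y":0,"z":0.0024,"yaw":0}
    - {"x":0.0013,"y":0,"z":0.0032,"yaw":0}
    - {"x":0.0016,"y":0,"z":0.004,"yaw":0}

```text
time_s: 11.5
tcp_pos: [505.2, -92.3, 82.9]
orientation: [-0.008, -0.093, 0.996, -0.0]
contact_force: [-23.8, -9.2, 32.3]
opening: 45.6
```

```bash
python3 pit.py s6
```

```text
t 11.5 tcp [505.2 -92.3  82.9] az 100.72 tilt [-0.0167 -0.002  -0.9999] open 45.6 F [-23.8  -9.2  32.3] j6 -2.14
delta [0.0064 0.0021 0.001 ] yaw 0.0027
[-1.59551481  4.13523195 -0.0828868 ]
```

View pics/s6c.png

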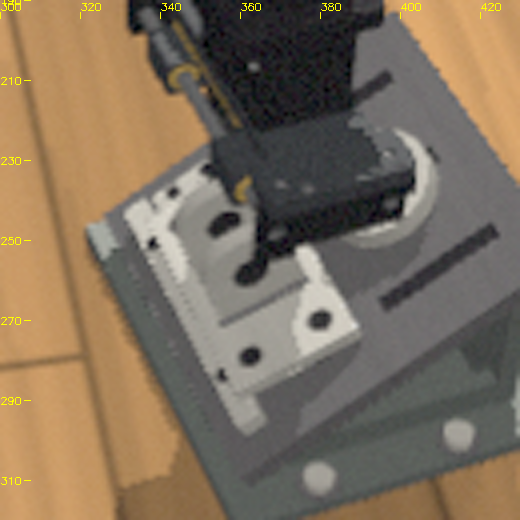

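The bracket's lower edge is still over the ledge, with its near corner at (359,288). The pads slipped along the ears, so I'll lift clear, shift up-slope and press down again.

>>> servo_tool:
  deltas:
    - {"x":0,"y":0,"z":-0.003,"yaw":0}
    - {"x":0.002,"y":0,"z":-0.006,"yaw":0}
    - {"x":0.004,"y":0,"z":-0.01,"yaw":0}
    - {"x":0.005,"y":0,"z":-0.013,"yaw":0}
    - {"x":0.005,"y":0,"z":-0.014,"yaw":0}

```text
time_s: 12.05
tcp_pos: [509.0, -91.7, 94.6]
orientation: [0.0, -0.092, 0.996, 0.0]
contact_force: [0.3, 0.3, -9.3]
opening: 45.2
```

```bash
python3 -c "
from pf import *
plan([498.5,-91.5,82],100.57);print(manip.state()['wrist_torque'])
f=grab('side','s7'); t=grab('top','t7'); w=grab('wrist','w7')
a=cv2.resize(f['color'][180:310,310:430,::-1],None,fx=4,fy=4,interpolation=cv2.INTER_CUBIC)
b=cv2.resize(w['color'][:,140:500,::-1],(390,520))
cv2.imwrite('pics/c7.png',(255*(np.hstack([a[:520],b[:,:320]])/255.)**.7).astype('uint8'))"
```

```text
t 12.05 tcp [509.  -91.7  94.6] az 100.5 tilt [ 3.e-04  1.e-04 -1.e+00] open 45.2 F [ 0.3  0.3 -9.3] j6 -2.15
delta [0.0103 0.0021 0.0126] yaw -0.0012
[ 0.11845906 -0.0556936   0.003847  ]
```

View pics/c7.png

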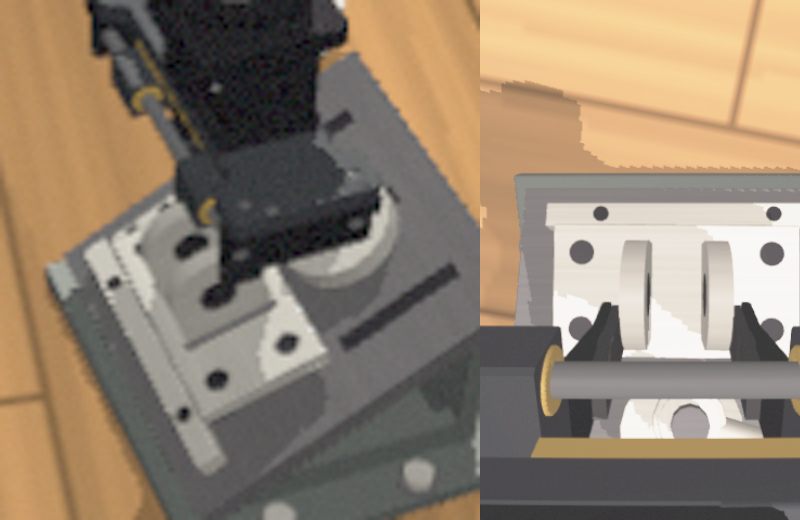

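```bash
python3 -c "
from h import *
from scipy.optimize import least_squares
f=load('s7'); G=manip.state()['tcp_pos']+[0,0,19]
z=np.load('fx.npz')
obs=np.array([[362,285],[391.8,267.5],[338.3,240]])
# unknown pitch, gx, h  (y centred)
for yo in (0,-3):
  r=least_squares(lambda v:np.r_[(proj(f,brk(G+[-.184*yo,.983*yo,0],10.6,v[0],v[1],v[2])[[6,5,7]])-obs).ravel()],[20,5,42]); print(r.x.round(1),r.fun.round(1))
  print(((brk(G+[-.184*yo,.983*yo,0],10.6,*r.x)-z['nest'])@z['A'])[[1,2,3]].round(1), z['p'][8:].round(2))
"
```

```text
[20.5  8.1 37.2] [-0.4 -0.9  0.4 -0.2 -0.1  1.1]
[[ 37.9 -71.6  11.9]
 [-31.1 -71.6  23.5]
 [-31.2  58.4  23.5]] [ 0.2  -0.19 -0.11  0.15]
[20.8  8.3 33.1] [-0.4 -0.8  0.5 -0.2 -0.1  1. ]
[[ 38.6 -74.6  16. ]
 [-30.5 -74.6  27.3]
 [-30.6  55.4  27.3]] [ 0.2  -0.19 -0.11  0.15]
```

>>> servo_tool:
  deltas:
    - {"x":-0.0006,"y":0,"z":0.0015,"yaw":0}
    - {"x":-0.0012,"y":0,"z":0.003,"yaw":0}
    - {"x":-0.0018,"y":0,"z":0.0045,"yaw":0}
    - {"x":-0.0024,"y":0,"z":0.006,"yaw":0}
    - {"x":-0.003,"y":0,"z":0.007,"yaw":0}

```text
time_s: 12.7
tcp_pos: [511.6, -91.2, 87.4]
orientation: [-0.0, -0.091, 0.996, 0.0]
contact_force: [0.4, 0.0, -8.6]
opening: 45.5
```

>>> servo_tool:
  deltas:
    - {"x":-0.0006,"y":0,"z":0.0008,"yaw":0}
    - {"x":-0.0012,"y":0,"z":0.0016,"yaw":0}
    - {"x":-0.0018,"y":0,"z":0.0024,"yaw":0}
    - {"x":-0.0024,"y":0,"z":0.0032,"yaw":0}
    - {"x":-0.003,"y":0,"z":0.004,"yaw":0}

```text
time_s: 13.2
tcp_pos: [510.0, -91.5, 85.0]
orientation: [-0.005, -0.093, 0.996, -0.0]
contact_force: [-14.3, -5.4, 11.2]
opening: 45.4
```

>>> servo_tool:
  deltas:
    - {"x":-0.0004,"y":0,"z":0.0006,"yaw":0}
    - {"x":-0.0008,"y":0,"z":0.0012,"yaw":0}
    - {"x":-0.0012,"y":0,"z":0.0018,"yaw":0}
    - {"x":-0.0016,"y":0,"z":0.0024,"yaw":0}
    - {"x":-0.002,"y":0,"z":0.003,"yaw":0}

```text
time_s: 13.7
tcp_pos: [508.4, -91.6, 82.1]
orientation: [-0.008, -0.093, 0.996, -0.0]
contact_force: [-20.7, -10.5, 16.7]
opening: 45.1
```

>>> servo_tool:
  deltas:
    - {"x":0,"y":0,"z":0.0005,"yaw":0}
    - {"x":0,"y":0,"z":0.001,"yaw":0}
    - {"x":0,"y":0,"z":0.0015,"yaw":0}
    - {"x":0,"y":0,"z":0.002,"yaw":0}
    - {"x":0,"y":0,"z":0.002,"yaw":0}

```text
time_s: 14.2
tcp_pos: [507.4, -91.8, 79.8]
orientation: [-0.009, -0.094, 0.996, -0.0]
contact_force: [-20.6, -10.6, 14.6]
opening: 45.4
```

```bash
cat > wr.py <<'E'
# resolve wrist load: force in deck axes (weight removed) and moment
from h import *
z=np.load('fx.npz'); s=manip.state(); F=s['contact_force']+[0,0,8.4]
print('t',round(s['time_s'],2),s['tcp_pos'].round(1),'Fdeck',(z['A'].T@F).round(1),'M',(R.from_euler('z',-10.57,degrees=True).apply(s['wrist_torque'])).round(2),'open',round(s['opening'],1))
E
python3 wr.py
```

```text
t 14.2 [507.4 -91.8  79.8] Fdeck [-7.7 -6.7 31. ] M [-1.14  3.83 -0.05] open 45.4
```

>>> servo_tool:
  deltas:
    - {"x":-0.0005,"y":0,"z":0.0004,"yaw":0}
    - {"x":-0.001,"y":0,"z":0.0008,"yaw":0}
    - {"x":-0.001,"y":0,"z":0.0012,"yaw":0}
    - {"x":-0.001,"y":0,"z":0.0015,"yaw":0}
    - {"x":-0.001,"y":0,"z":0.0015,"yaw":0}

```text
time_s: 14.7
tcp_pos: [507.1, -91.8, 78.3]
orientation: [-0.01, -0.094, 0.996, -0.0]
contact_force: [-23.1, -12.0, 16.4]
opening: 45.4
```

```bash
python3 wr.py
```

```text
t 14.7 [507.1 -91.8  78.3] Fdeck [-9.1 -7.5 34. ] M [-1.35  4.33 -0.12] open 45.4
```

>>> servo_tool:
  deltas:
    - {"x":0,"y":0,"z":0.0004,"yaw":0}
    - {"x":0,"y":0,"z":0.0008,"yaw":0}
    - {"x":0,"y":0,"z":0.0012,"yaw":0}
    - {"x":0,"y":0,"z":0.0015,"yaw":0}
    - {"x":0,"y":0,"z":0.0015,"yaw":0}

```text
time_s: 15.2
tcp_pos: [507.1, -91.9, 78.0]
orientation: [-0.01, -0.094, 0.996, -0.0]
contact_force: [-24.9, -12.7, 25.0]
opening: 45.0
```

```bash
python3 wr.py
```

```text
t 15.2 [507.1 -91.9  78. ] Fdeck [-6.5 -7.9 42.3] M [-1.16  4.65 -0.16] open 45.0
```

>>> servo_tool:
  deltas:
    - {"x":0.001,"y":0,"z":-0.001,"yaw":0}
    - {"x":0.002,"y":0,"z":-0.002,"yaw":0}
    - {"x":0.003,"y":0,"z":-0.003,"yaw":0}
    - {"x":0.004,"y":0,"z":-0.003,"yaw":0}
    - {"x":0.005,"y":0,"z":-0.003,"yaw":0}

```text
time_s: 15.7
tcp_pos: [508.1, -91.8, 79.1]
orientation: [-0.004, -0.092, 0.996, 0.0]
contact_force: [-7.6, -5.1, 0.3]
opening: 45.5
```

```bash
python3 wr.py
```

```text
t 15.7 [508.1 -91.8  79.1] Fdeck [-2.9 -3.7 11.7] M [-0.46  1.66  0.04] open 45.5
```

>>> servo_tool:
  deltas:
    - {"x":0.001,"y":0.002,"z":0,"yaw":0}
    - {"x":0.002,"y":0.004,"z":0,"yaw":0}
    - {"x":0.003,"y":0.006,"z":0,"yaw":0}
    - {"x":0.004,"y":0.008,"z":0,"yaw":0}
    - {"x":0.004,"y":0.008,"z":0,"yaw":0}

```text
time_s: 16.2
tcp_pos: [508.1, -85.5, 79.4]
orientation: [0.001, -0.092, 0.996, -0.002]
contact_force: [-1.6, -4.9, -3.9]
opening: 45.6
```

```bash
python3 wr.py
```

```text
t 16.2 [508.1 -85.5  79.4] Fdeck [ 0.1 -4.6  5.1] M [-0.75  0.54  0.16] open 45.6
```

>>> servo_tool:
  deltas:
    - {"x":0.001,"y":0,"z":0.0005,"yaw":0}
    - {"x":0.002,"y":0,"z":0.001,"yaw":0}
    - {"x":0.003,"y":0,"z":0.0017,"yaw":0}
    - {"x":0.004,"y":0,"z":0.0023,"yaw":0}
    - {"x":0.004,"y":0,"z":0.0023,"yaw":0}

```text
time_s: 16.7
tcp_pos: [507.5, -86.0, 78.6]
orientation: [0.004, -0.091, 0.996, -0.002]
contact_force: [2.5, -3.6, 7.9]
opening: 45.3
```

```bash
python3 wr.py
```

```text
t 16.7 [507.5 -86.   78.6] Fdeck [ 9.7 -4.  13.2] M [-0.04 -0.23  0.04] open 45.3
```

>>> servo_tool:
  deltas:
    - {"x":0,"y":0.001,"z":0,"yaw":0}
    - {"x":0,"y":0.002,"z":0,"yaw":0}
    - {"x":0,"y":0.003,"z":0,"yaw":0}
    - {"x":0,"y":0.004,"z":0,"yaw":0}
    - {"x":0,"y":0.004,"z":0,"yaw":0}

```text
time_s: 17.2
tcp_pos: [507.6, -85.5, 79.1]
orientation: [0.005, -0.093, 0.996, -0.005]
contact_force: [-0.3, -12.2, 7.8]
opening: 45.6
```

```bash
python3 wr.py; python3 -c "
from h import *
plan([508,-85,79],100.57)"
```

```text
t 17.2 [507.6 -85.5  79.1] Fdeck [  5.9 -12.   15.3] M [-1.91  0.41  0.12] open 45.6
t 17.2 tcp [507.6 -85.5  79.1] az 100.61 tilt [ 0.0107 -0.0088 -0.9999] open 45.6 F [ -0.3 -12.2   7.8] j6 -2.13
delta [-0.0005  0.0004  0.0001] yaw 0.0008
```

>>> servo_tool:
  deltas:
    - {"x":0,"y":-0.001,"z":0,"yaw":0}
    - {"x":0,"y":-0.002,"z":0,"yaw":0}
    - {"x":0,"y":-0.003,"z":0,"yaw":0}
    - {"x":0,"y":-0.003,"z":-0.001,"yaw":0}
    - {"x":0,"y":-0.003,"z":-0.001,"yaw":0}

```text
time_s: 17.7
tcp_pos: [507.3, -85.7, 78.9]
orientation: [0.004, -0.091, 0.996, -0.002]
contact_force: [3.2, -5.3, 0.4]
opening: 45.1
```

```bash
python3 wr.py
```

```text
t 17.7 [507.3 -85.7  78.9] Fdeck [ 6.3 -5.8  6.5] M [-0.78 -0.32 -0.  ] open 45.1
```

>>> servo_tool:
  deltas:
    - {"x":0,"y":0,"z":0,"yaw":0}
    - {"x":0,"y":0,"z":0,"yaw":0}
    - {"x":0,"y":0,"z":0,"yaw":0}
    - {"x":0,"y":0,"z":0,"yaw":0}
    - {"x":0,"y":0,"z":0,"yaw":0}
  fingers: 1

```text
time_s: 18.2
tcp_pos: [502.7, -83.2, 77.2]
orientation: [-0.0, -0.092, 0.996, 0.0]
contact_force: [0.0, -0.3, 0.1]
opening: 77.8
```

>>> servo_tool:
  deltas:
    - {"x":0,"y":0,"z":0,"yaw":0}
    - {"x":0,"y":0,"z":-0.01,"yaw":0}
    - {"x":0,"y":0,"z":-0.03,"yaw":0}
    - {"x":0,"y":0,"z":-0.06,"yaw":0}
    - {"x":0,"y":0,"z":-0.1,"yaw":0}

```text
time_s: 18.7
tcp_pos: [501.7, -83.2, 177.7]
orientation: [-0.002, -0.091, 0.996, 0.001]
contact_force: [1.1, -1.3, -0.3]
opening: 86.9
```

```bash
python3 - <<'E'
from h import *
plan([508,-85,79],100.57)
f=grab('side','s8'); w=grab('wrist','w8')
z=np.load('fx.npz'); nest,A=z['nest'],z['A']
P=np.array([[a,b,zz] for zz in (0,10) for a,b in ((35,65),(35,-65),(-35,-65),(-35,65))])@A.T+nest
x,y,k=310,190,4
big=cv2.resize(f['color'][y:y+130,x:x+110,::-1],None,fx=k,fy=k,interpolation=cv2.INTER_CUBIC)
q=(proj(f,P)+.5-[x,y])*k-.5
cv2.polylines(big,[np.round(q[4:]*8).astype('int32')],True,(0,255,0),1,cv2.LINE_AA,3)
b=cv2.resize(w['color'][:,80:560,::-1],(350,350)); b=np.vstack([b,np.zeros((170,350,3),'uint8')])
cv2.imwrite('pics/c8.png',(255*(np.hstack([big,b])/255.)**.7).astype('uint8'))
E
```

```text
t 18.7 tcp [501.7 -83.2 177.7] az 100.49 tilt [-0.0034  0.0015 -1.    ] open 86.9 F [ 1.1 -1.3 -0.3] j6 -2.14
delta [-0.0061 -0.0031  0.0987] yaw -0.0014
```

View pics/c8.png

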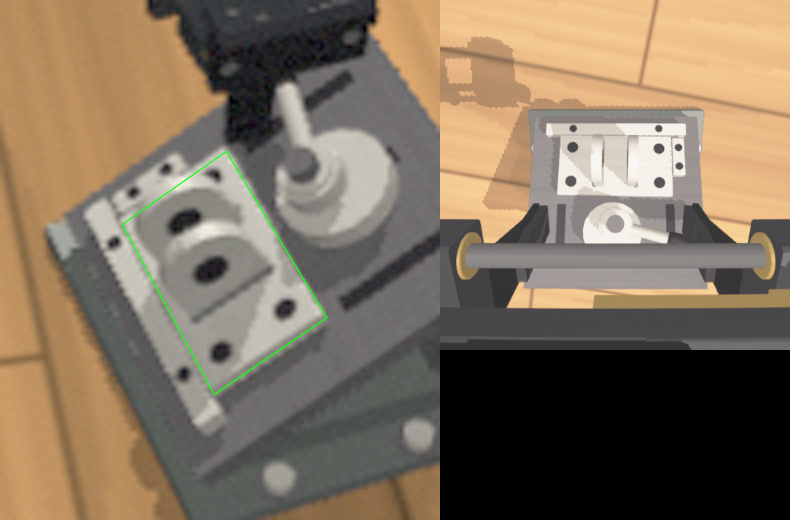

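The last picture shows the bracket seated flat on the home outline, against the ledge and the stop (base corner about (213,393)). The lever is next. I'll work out its angle from the first crops.

```bash
cat > lev.py <<'E'
from h import *
z=np.load('fx.npz'); nest,A,p=z['nest'],z['A'],z['p']
piv=np.array([69+p[7],0,0])
def hgt(r): return 32+14*(r-60)/72
def deck(r,al,h=None,off=0):
    "deck point at radius r along lever direction al (rad left of up-slope), off = sideways to the left (ccw)"
    return piv+[r*np.cos(al)-off*np.sin(al), r*np.sin(al)+off*np.cos(al), hgt(r) if h is None else h]
def world(P): return nest+A@np.asarray(P)
E
python3 - <<'E'
from lev import *
from scipy.optimize import least_squares
T,S=load('top0'),load('side0')
ot=np.array([[329,180.8],[291.5,181]]); os_=np.array([[285+385/4,165+182/4],[285+347/4,165+66/4]])
r=least_squares(lambda v:np.r_[(proj(T,[world(deck(60,v[0])),world(deck(130,v[0]))])-ot).ravel(),(proj(S,[world(deck(60,v[0])),world(deck(130,v[0]))])-os_).ravel()],[1.2])
al=r.x[0]; print('alpha',al,'q',1.396-al,r.fun.round(1))
for a in np.arange(al,-.9,-.25): print(round(a,2),'q',round(1.396-a,2),'r96',world(deck(96,a)).round(1),'fingers',world(deck(96,a,off=26)).round(1))
print(world(deck(132,al)),world(deck(60,al)))
plan([600,60,200],100.57)
E
```

```text
alpha 1.3260314588497344 q 0.06996854115026552 [-1.8  0.   2.9 -0.4  0.2  0.8  0.7  2.6]
1.33 q 0.07 r96 [561.   19.5 138.6] fingers [538.4  21.7 125.9]
1.08 q 0.32 r96 [581.6  14.6 149.7] fingers [559.9  23.1 138.3]
0.83 q 0.57 r96 [600.7   4.  159.5] fingers [581.2  18.3 149.9]
0.58 q 0.82 r96 [617.2 -11.5 167.2] fingers [601.2   7.7 160.1]
0.33 q 1.07 r96 [630.1 -31.  172.4] fingers [618.5  -8.2 168.2]
0.08 q 1.32 r96 [638.5 -53.3 174.8] fingers [632.  -28.2 173.8]
-0.17 q 1.57 r96 [641.8 -77.  174.2] fingers [641.  -51.1 176.5]
-0.42 q 1.82 r96 [ 640.  -100.6  170.7] fingers [644.8 -75.6 176. ]
-0.67 q 2.07 r96 [ 633.2 -122.7  164.4] fingers [ 643.2 -100.2  172.5]
[558.59060787  54.60623649 148.9837798 ] [563.43670637 -15.54979739 128.13560867]
t 18.8 tcp [507.  -85.1 182.8] az 100.51 tilt [ 0.0111 -0.0044 -0.9999] open 86.8 F [ 1.1  0.2 -0.4] j6 -2.14
delta [-0.1181  0.1256 -0.0168] yaw -0.0011
```

```bash
cat >> lev.py <<'E'
AZ=np.radians(100.57)
def tcp(al,gap=0,r=105):
    n=A@[-np.sin(al),np.cos(al),0]; l=A@[np.cos(al),np.sin(al),14/72]   # ccw tangent, bar axis
    nh=np.cross(l,[0,0,1.]); nh*=np.sign(nh@n); nh/=np.linalg.norm(nh)      # horizontal normal to bar
    b=AZ; sup=9.5*abs(nh@[np.sin(b),-np.cos(b),0])+15*abs(nh@[np.cos(b),np.sin(b),0])
    return world(deck(r,al))+nh*(sup+8.3+gap)-[0,0,15]
def go(als,gaps=0,r=105):
    s=manip.state(); M=R.from_quat(np.roll(s['orientation'],-1)).as_matrix()
    gaps=np.broadcast_to(gaps,len(als))
    for a,g in zip(als,gaps):
        t=tcp(a,g,r); print(round(a,3),t.round(1),'d',(M.T@(t-s['tcp_pos'])/1000).round(4))
def status(r=105):
    s=manip.state(); P=A.T@(s['tcp_pos']-nest)
    best=min(np.arange(-1.2,1.4,.005),key=lambda a:np.linalg.norm((tcp(a,0,r)-s['tcp_pos'])[:2]))
    t=A@[np.sin(best),-np.cos(best),0]; F=s['contact_force']
    print('t',round(s['time_s'],2),'tcp',s['tcp_pos'].round(1),'F',F.round(1),'push',round(-F@t,1),'alpha~',round(best,3),'q~',round(1.396-best,3),'dist',np.linalg.norm((tcp(best,0,r)-s['tcp_pos'])[:2]).round(1))
E
python3 - <<'E'
from lev import *
status(); go([1.33],[25]); go([1.33,1.2,1.0,.8,.6,.4])
E
```

```text
t 18.8 tcp [507.  -85.1 182.8] F [ 1.1  0.2 -0.4] push -0.7 alpha~ 1.395 q~ 0.001 dist 115.0
1.33 [515.7  25.1 126. ] d [-0.0282  0.1071  0.0565]
1.33 [540.7  26.9 126. ] d [-0.053   0.1043  0.0568]
1.2 [550.9  27.3 132.5] d [-0.0632  0.1028  0.0504]
1.0 [567.1  25.2 141.8] d [-0.0788  0.0978  0.0412]
0.8 [583.4  20.1 150. ] d [-0.094   0.0897  0.0332]
0.6 [599.7  11.7 156.8] d [-0.1086  0.0784  0.0267]
0.4 [ 6.157e+02 -3.000e-01  1.618e+02] d [-0.1221  0.0637  0.0219]
```

>>> servo_tool:
  deltas:
    - {"x":0,"y":0.02,"z":-0.005,"yaw":0}
    - {"x":-0.007,"y":0.05,"z":-0.005,"yaw":0}
    - {"x":-0.014,"y":0.08,"z":-0.005,"yaw":0}
    - {"x":-0.022,"y":0.107,"z":-0.005,"yaw":0}
    - {"x":-0.028,"y":0.107,"z":-0.005,"yaw":0}
  fingers: -1

```text
time_s: 19.3
tcp_pos: [509.7, 29.6, 182.3]
orientation: [-0.001, -0.093, 0.996, 0.001]
contact_force: [0.2, -0.4, -0.1]
opening: 54.6
```

>>> servo_tool:
  deltas:
    - {"x":0,"y":0,"z":0.01,"yaw":0}
    - {"x":0,"y":0,"z":0.02,"yaw":0}
    - {"x":0,"y":0,"z":0.03,"yaw":0}
    - {"x":0,"y":0,"z":0.045,"yaw":0}
    - {"x":0,"y":0,"z":0.06,"yaw":0}

```text
time_s: 19.8
tcp_pos: [510.6, 25.7, 120.9]
orientation: [-0.001, -0.091, 0.996, 0.0]
contact_force: [-0.1, 1.1, 0.5]
opening: 14.7
```

>>> servo_tool:
  deltas:
    - {"x":0,"y":0,"z":0,"yaw":0}
    - {"x":0,"y":0,"z":0,"yaw":0}
    - {"x":0,"y":0,"z":0,"yaw":0}
    - {"x":0,"y":0,"z":0,"yaw":0}
    - {"x":0,"y":0,"z":0,"yaw":0}

```text
time_s: 20.3
tcp_pos: [511.6, 26.5, 122.9]
orientation: [0.001, -0.091, 0.996, -0.0]
contact_force: [-1.3, -0.1, 0.2]
opening: 0.4
```

```bash
python3 - <<'E'
from lev import *
status(); print(manip.state()['opening']); go([1.33,1.25,1.15,1.05,.95,.85,.75,.65,.55,.45])
E
```

```text
t 20.3 tcp [511.6  26.5 122.9] F [-1.3 -0.1  0.2] push 1.0 alpha~ 1.395 q~ 0.001 dist 24.1
0.3597147982027377
1.33 [540.7  26.9 126. ] d [-0.0287 -0.0049 -0.003 ]
1.25 [547.   27.3 130. ] d [-0.035  -0.0057 -0.007 ]
1.15 [554.9  27.1 134.9] d [-0.0428 -0.0074 -0.0119]
1.05 [563.   26.  139.6] d [-0.0505 -0.0098 -0.0166]
0.95 [571.2  24.2 144. ] d [-0.0582 -0.0131 -0.021 ]
0.85 [579.3  21.7 148.1] d [-0.0658 -0.0171 -0.0251]
0.75 [587.5  18.3 151.9] d [-0.0732 -0.0219 -0.0288]
0.65 [595.7  14.1 155.2] d [-0.0805 -0.0275 -0.0322]
0.55 [603.8   9.  158.2] d [-0.0875 -0.034  -0.0351]
0.45 [611.8   3.1 160.7] d [-0.0943 -0.0413 -0.0376]
```

>>> servo_tool:
  deltas:
    - {"x":-0.015,"y":-0.003,"z":-0.001,"yaw":0}
    - {"x":-0.024,"y":-0.004,"z":-0.002,"yaw":0}
    - {"x":-0.031,"y":-0.005,"z":-0.004,"yaw":0}
    - {"x":-0.037,"y":-0.006,"z":-0.008,"yaw":0}
    - {"x":-0.043,"y":-0.0075,"z":-0.012,"yaw":0}

```text
time_s: 20.8
tcp_pos: [555.0, 27.2, 134.6]
orientation: [-0.0, -0.092, 0.996, 0.0]
contact_force: [-0.7, -0.0, 1.3]
opening: 0.7
```

```bash
python3 -c "
from lev import *
status()"
```

```text
t 20.8 tcp [555.   27.2 134.6] F [-0.7 -0.   1.3] push -0.0 alpha~ 1.15 q~ 0.246 dist 0.2
```

>>> servo_tool:
  deltas:
    - {"x":-0.0075,"y":-0.0025,"z":-0.0045,"yaw":0}
    - {"x":-0.015,"y":-0.0055,"z":-0.009,"yaw":0}
    - {"x":-0.023,"y":-0.0095,"z":-0.013,"yaw":0}
    - {"x":-0.03,"y":-0.0145,"z":-0.017,"yaw":0}
    - {"x":-0.0375,"y":-0.02,"z":-0.02,"yaw":0}

```text
time_s: 21.3
tcp_pos: [596.1, 13.9, 154.8]
orientation: [0.0, -0.091, 0.996, -0.0]
contact_force: [0.3, -0.5, 0.1]
opening: 0.5
```

```bash
python3 -c "
from lev import *
status();f=grab('side','s9');go([.65,.6,.55,.5,.45,.4,.35,.3,.25,.2])"
```

```text
t 21.3 tcp [596.1  13.9 154.8] F [ 0.3 -0.5  0.1] push -0.5 alpha~ 0.645 q~ 0.751 dist 0.0
0.65 [595.7  14.1 155.2] d [0.0024 0.0017 0.0001]
0.6 [599.7  11.7 156.8] d [-0.0012 -0.0014 -0.0014]
0.55 [603.8   9.  158.2] d [-0.0046 -0.0047 -0.0028]
0.5 [607.8   6.2 159.5] d [-0.0081 -0.0083 -0.0041]
0.45 [611.8   3.1 160.7] d [-0.0114 -0.0121 -0.0053]
0.4 [ 6.157e+02 -3.000e-01  1.618e+02] d [-0.0147 -0.0161 -0.0063]
0.35 [619.5  -3.9 162.8] d [-0.0178 -0.0203 -0.0073]
0.3 [623.3  -7.7 163.6] d [-0.0208 -0.0248 -0.0081]
0.25 [626.9 -11.9 164.3] d [-0.0236 -0.0295 -0.0088]
0.2 [630.4 -16.2 164.9] d [-0.0263 -0.0344 -0.0094]
```

```bash
python3 -c "
from lev import *
t=grab('top','t9')
for n in ('side0','s9','top0','t9'):
    f=load(n); print(n)
    for a in (1.33,1.0,.65,.5):
        q=proj(f,[world(deck(r,a)) for r in (40,70,85,100,120,128)]).round().astype(int)
        print(a,[int(f['color'][v,u].mean()) for u,v in q])
"
```

```text
side0
1.33 [171, 31, 31, 29, 34, 32]
1.0 [74, 73, 72, 89, 208, 209]
0.65 [72, 74, 87, 130, 120, 122]
0.5 [76, 76, 134, 119, 126, 125]
s9
1.33 [135, 16, 19, 20, 31, 32]
1.0 [59, 76, 78, 96, 216, 35]
0.65 [79, 78, 92, 138, 126, 7]
0.5 [81, 78, 142, 123, 133, 129]
top0
1.33 [141, 43, 35, 41, 46, 32]
1.0 [66, 64, 68, 70, 82, 118]
0.65 [99, 74, 73, 119, 108, 118]
0.5 [114, 74, 86, 112, 111, 112]
t9
1.33 [141, 36, 39, 51, 56, 90]
1.0 [68, 65, 91, 45, 57, 65]
0.65 [77, 88, 59, 67, 59, 78]
0.5 [85, 93, 58, 55, 97, 112]
```

```bash
cat >> h.py <<'E'
def tri(obs):
    M=np.zeros((3,3));b=np.zeros(3);rs=[]
    for f,uv in obs:
        o,r=ray(f,uv); r=r[0]/np.linalg.norm(r[0]); N=np.eye(3)-np.outer(r,r); M+=N;b+=N@o;rs.append((o,N))
    X=np.linalg.solve(M,b); return X,[round(float(np.linalg.norm(N@(X-o))),1) for o,N in rs]
E
python3 -c "
from lev import *
T,S=load('top0'),load('side0')
for a,b in (([329,180.8],[285+385/4,165+182/4]),([291.5,181],[285+347/4,165+60/4]),([355.6,183.2],[285+403/4,165+264/4])):
    X,e=tri([(T,a),(S,b)]); d=A.T@(X-nest); print(X.round(1),e,'deck',d.round(1),'r',np.hypot(d[0]-piv[0],d[1]).round(1),'al',np.arctan2(d[1],d[0]-piv[0]).round(3))
    print(proj(T,X),proj(S,X))
# where black pixels are now
f=load('s9'); g=f['color'].mean(2); t=load('t9')['color'].mean(2)
print('t9 rows 172-190 x 285-350'); 
for v in range(168,196,3): print(v,t[v,284:352:4].astype(int))
t=load('top0')['color'].mean(2)
for v in range(168,196,3): print(v,t[v,284:352:4].astype(int))
"
```

```text
[561.5 -19.4 134.2] [0.2, 0.2] deck [84.1 54.7 38.5] r 56.8 al 1.298
[[328.99657393 180.72274919]] [[381.17829155 210.5283681 ]]
[556.9  58.3 155.2] [1.2, 1.2] deck [103.  132.   51.9] r 136.3 al 1.317
[[291.47261265 180.41112621]] [[371.23123081 180.2079756 ]]
[557.4 -75.8 128. ] [0.5, 0.5] deck [68.6  0.1 40.4] r 0.3 al 2.621
[[355.5899748  182.96238485]] [[385.52108524 231.08877477]]
t9 rows 172-190 x 285-350
168 [ 94  94  93  72  64  52  45  63  86  48  62  88  95  86  91 117 129]
171 [ 96  94  89  85  62  48  53  70  89  72  47  70  77  72  70 131 133]
174 [ 94  98  80  94  54  34  47  86  84  79  49  69  70  74  83 131 137]
177 [ 99  95  61  90  52  40  52  56  56  58  37  68  71  66 105 136 104]
180 [ 97 102  65  77  53  30  43  41  43  42  38  36 139 140 140 134 118]
183 [103 106  79  70  43  31  52  32  35  37  39  26 112 109 116 107 129]
186 [ 98 107  95  68  53  46  55  93  95  91  41  84  92  70  71 139 123]
189 [105  88 108  75  63  41  76  84  82  88  43  58  70  76  71  66 133]
192 [103  74 100  60  58  36  89  85  68  66  62  39  73  66  73  75  71]
195 [105  67  91  57  47  40 181  84  64  70  68  40  77  71  70  66  64]
168 [107 110 114 115 111  75  72  75  74  50  56  74  69  75  67 136 138]
171 [114 109 115 112 111 105  70  72  75  64  45  75  72  75  74 137 140]
174 [115 113 117 115  87  83  74  73  68  68  32  68  73  77 109 137 141]
177 [118 119  43  47  48  43  44  51  54  55  33  60  72  67 118 137 128]
180 [117 119  47  47  41  46  45  39  43  35  39  40 147 144 140 141 130]
183 [117 119  33  29  22  32  37  36  29  36  30  32  93  97  96  99 141]
186 [111 115 120 119 109  80  77  72  73  74  37  72  76  65  67 115 134]
189 [ 80  75  69  66  62  84  84  74  64  66  43  52  54  52  58  54 140]
192 [100  94 101  99 104  81  88  73  58  59  44  38  53  59  59  59  55]
195 [102 104 101 106 105 137 159  71  54  59  51  21  58  60  54  56  61]
```

```bash
python3 -c "
from lev import *
ch='@#*+=-. '
def asc(f,x0,x1,y0,y1,st,sy):
    g=f['color'].mean(2)
    for v in range(y0,y1,sy): print(v,''.join(ch[min(7,int(g[v,u])//24)] for u in range(x0,x1,st)))
t=load('t9'); print('TCP in top',proj(t,manip.state()['tcp_pos']),proj(t,manip.state()['tcp_pos']+[0,0,70]), proj(load('s9'),manip.state()['tcp_pos']),proj(load('s9'),world(deck(132,1.32))),proj(load('s9'),world(deck(60,1.32))))
asc(t,270,400,130,200,1,2)
print('side'); asc(load('s9'),340,430,150,245,1,2)
"
```

```text
TCP in top [[312.92245372 161.6542571 ]] [[311.39174095 148.81277766]] [[394.33897389 191.27453045]] [[372.56959997 183.2115943 ]] [[381.59198309 211.23945157]]
130 +++++++++++++*+++++++++*+******************##+==========*******######**#*********#********#---------------------------------------
132 +++++++++++++++++++*++++++******************##*+=======+******#######*#*#***#***********++*+--------------------------------------
134 +++++++++++++++++++++++********+*********#**##**+======+#****#########*#***#***#*********#*#--------------------------------------
136 ++++++++++++*++++++*+*+*******************#*###+=======******##@#####***#***#******#****#***+-------------------------------------
138 +++++++++++++++++++++++***+***************#*####*+====+*##***########*#*#************++******-------------------------------------
140 +++++++++++*++++++++++++******************+*#**++*+++=+*#***#@################*#************#----------------------------=--------
142 +++++++++++++++++++++*+++*****************+**+++**+*++******########+====-..-+##**********##*-----------------===++*+++++++--
[... 7650 characters left out ...]
==----------=**+++++++++++++++==---
232 =++++++=.-*#*- .--.  -++=.   -+********==+********=-=--==----------==++++++++++++++++++=--
234 ++++=.   ...         .=*#=.  .=+*******=-=+####*+=-=--===----------===++++++++++++++++++=-
236 +==+-.                ......----+******=-----==--==--====---------===+++++++++++++++++++++
238  -##+-....  .--============------+*****+==========-=====----------===+++++++++++++++++++++
240   ..---..-====================---=+****=-=+=====+++====----------===+**+++++++++++++++++++
242 .----=--=====+++*##+=========+=----=***+=--=++++++===----------=====***+++++++++++++++++++
244 -  -+=======+#@@@@@@*==========-----=***+=-------------------=====+********+++++++++++++++
```

```bash
python3 -c "
from lev import *
w=grab('wrist','w9'); s=manip.state(); t=s['tcp_pos']
M=R.from_quat(np.roll(s['orientation'],-1)).as_matrix()
print(t,'tcp',proj(w,t).round(),'front/back',proj(w,[t+M[:,0]*9.5,t-M[:,0]*9.5,t-[0,0,-19],t+[0,0,70]]).round().tolist())
print('lever',proj(w,[world(deck(r,1.32)) for r in (0,60,80,105,132)]).round().tolist())
ch='@#*+=-. '
g=w['color'].mean(2)
for v in range(150,440,7): print(v,''.join(ch[min(7,int(g[v,u])//28)] for u in range(150,630,4)))
"
```

```text
[595.98885904  13.74336664 154.45157624] tcp [[323. 271.]] front/back [[323.0, 255.0], [323.0, 287.0], [323.0, 286.0], [324.0, 344.0]]
lever [[193.0, 179.0], [284.0, 195.0], [317.0, 201.0], [360.0, 209.0], [410.0, 218.0]]
150 +++=.+++++.  .-..++++++++++++++++++++++++++========---------------------------------------------------------------------
157 +..-+++++++= ......+++++++++++++++*###+++++++======--..-----------------------------------------------------------------
164 ...++++++++*. ..+...-+++++++++++++####++++++++=====-=..........---------------------------------------------------------
171 ....+++++***....-=-..+++++++++++++####++++++++=======--------...........------------------------------------------------
178 ......****+...-........----=+===++####++=+++++====  =.....------------...........---------------------------------------
185 ............=..-..............+############++=====  =...............---------............-------------------------------
192 .......---...===-..----.......#######################--.....................-----------..........-----------------------
199
[... 3671 characters left out ...]
.-++++++++++++++++++++++++++++++++++--------..............---...@@#@@@@@@#@
409 ++++++++++++++++++++++++++++++++++++++++++++++++++++++++++++++++++++++++++++++++++---------------------------@@#@###@#@@
416 +++++++++++++++++++++++++++++++++++++++++++++++++++++++++++++++++++++++++++++++++++...----------------------*##@@##@@@@@
423 ###########################***#**************************###############################################################
430 ########################################################################################################################
437 ########################################################################################################################
```

The lever has not moved: top, side and wrist images all show it where it was. The fingers' visible tips end higher than I assumed, so they passed over it. I'll go back and come in lower.

```bash
sed -i 's/-\[0,0,15\]/-[0,0,DROP]/; s/r=105/r=112/g; s/^AZ=/DROP=31.\nAZ=/' lev.py; python3 -c "
from lev import *
status(); go([1.33],[25]);go([1.33,1.2])"
```

```text
t 21.45 tcp [596.   13.7 154.5] F [ 0.6 -0.3 -0.6] push -0.4 alpha~ 0.65 q~ 0.746 dist 6.1
1.33 [515.2  31.9 112. ] d [0.0761 0.0326 0.0424]
1.33 [540.2  33.7 112. ] d [0.0513 0.0298 0.0424]
1.2 [551.2  34.  118.9] d [0.0404 0.028  0.0355]
```

>>> servo_tool:
  deltas:
    - {"x":0,"y":0,"z":-0.025,"yaw":0}
    - {"x":0,"y":0,"z":-0.05,"yaw":0}
    - {"x":0.025,"y":0.01,"z":-0.05,"yaw":0}
    - {"x":0.05,"y":0.02,"z":-0.05,"yaw":0}
    - {"x":0.08,"y":0.03,"z":-0.05,"yaw":0}

```text
time_s: 21.95
tcp_pos: [510.1, 29.4, 204.2]
orientation: [-0.0, -0.091, 0.996, 0.0]
contact_force: [-0.3, -0.0, -0.1]
opening: 0.4
```

```bash
python3 -c "
from lev import *
status(); go([1.33],[25]);go([1.33,1.2])"
```

```text
t 21.95 tcp [510.1  29.4 204.2] F [-0.3 -0.  -0.1] push 0.3 alpha~ 1.395 q~ 0.001 dist 25.0
1.33 [515.2  31.9 112. ] d [-0.0056  0.0015  0.0922]
1.33 [540.2  33.7 112. ] d [-0.0304 -0.0012  0.0922]
1.2 [551.2  34.  118.9] d [-0.0413 -0.003   0.0853]
```

>>> servo_tool:
  deltas:
    - {"x":0,"y":0.001,"z":0.02,"yaw":0}
    - {"x":0,"y":0.001,"z":0.04,"yaw":0}
    - {"x":0,"y":0.001,"z":0.06,"yaw":0}
    - {"x":0,"y":0.001,"z":0.08,"yaw":0}
    - {"x":0,"y":0.001,"z":0.092,"yaw":0}

```text
time_s: 22.45
tcp_pos: [509.4, 30.5, 110.9]
orientation: [-0.002, -0.091, 0.996, 0.0]
contact_force: [-0.7, 0.3, -0.8]
opening: 0.2
```

>>> servo_tool:
  deltas:
    - {"x":-0.01,"y":0,"z":0,"yaw":0}
    - {"x":-0.02,"y":0,"z":0,"yaw":0}
    - {"x":-0.028,"y":0,"z":0,"yaw":0}
    - {"x":-0.035,"y":0,"z":-0.003,"yaw":0}
    - {"x":-0.042,"y":-0.002,"z":-0.007,"yaw":0}

```text
time_s: 22.95
tcp_pos: [552.8, 36.0, 119.8]
orientation: [-0.0, -0.092, 0.996, -0.0]
contact_force: [-1.7, -0.9, -0.5]
opening: 0.4
```

```bash
cat >> lev.py <<'E'
def levdark(name='wrist'):
    f=grab(name); g=f['color'].mean(2); out=[]
    for a in np.arange(1.45,-.8,-.05):
        q=proj(f,[world(deck(r,a)) for r in range(64,96,4)]).round().astype(int)
        ok=(q[:,0]>=0)&(q[:,0]<640)&(q[:,1]>=0)&(q[:,1]<480)
        out.append((round(float(a),2),int(np.mean([g[v,u] for u,v in q[ok]])) if ok.any() else -1))
    print(name,sorted(out,key=lambda t:t[1] if t[1]>0 else 999)[:5])
E
python3 -c "
from lev import *
status();levdark();levdark('top');go([1.2,1.1,1.0,.9,.8,.7,.6])"
```

```text
t 22.95 tcp [552.8  36.  119.8] F [-1.7 -0.9 -0.5] push 1.5 alpha~ 1.185 q~ 0.211 dist 2.1
wrist [(-0.5, 38), (-0.45, 39), (1.25, 45), (1.2, 45), (-0.55, 45)]
top [(0.9, 36), (0.85, 41), (0.75, 41), (0.95, 42), (0.8, 42)]
1.2 [551.2  34.  118.9] d [ 0.0038 -0.001   0.0016]
1.1 [559.9  33.2 124. ] d [-0.0046 -0.0034 -0.0035]
1.0 [568.6  31.5 128.9] d [-0.0129 -0.0066 -0.0083]
0.9 [577.3  29.  133.4] d [-0.021  -0.0106 -0.0129]
0.8 [586.   25.7 137.6] d [-0.029  -0.0155 -0.017 ]
0.7 [594.7  21.5 141.5] d [-0.0367 -0.0212 -0.0208]
0.6 [603.3  16.4 144.8] d [-0.0443 -0.0278 -0.0242]
```

Contact now: about 1.5 N, and the lever reads about 1.22 rad in the wrist image. Continuing along the arc.

>>> servo_tool:
  deltas:
    - {"x":-0.0045,"y":-0.003,"z":-0.0035,"yaw":0}
    - {"x":-0.009,"y":-0.005,"z":-0.006,"yaw":0}
    - {"x":-0.013,"y":-0.0065,"z":-0.0083,"yaw":0}
    - {"x":-0.017,"y":-0.0085,"z":-0.0105,"yaw":0}
    - {"x":-0.021,"y":-0.0105,"z":-0.013,"yaw":0}

```text
time_s: 23.55
tcp_pos: [575.3, 29.1, 132.4]
orientation: [-0.0, -0.091, 0.996, -0.0]
contact_force: [-2.0, -0.4, 0.2]
opening: 0.6
```

```bash
python3 -c "
from lev import *
status();levdark();go([.8,.7,.6,.5,.4,.3])"
```

```text
t 23.55 tcp [575.3  29.1 132.4] F [-2.  -0.4  0.2] push 1.3 alpha~ 0.92 q~ 0.476 dist 0.6
wrist [(0.95, 43), (0.8, 46), (0.9, 47), (0.85, 47), (1.0, 49)]
0.8 [586.   25.7 137.6] d [-0.0086 -0.0047 -0.0047]
0.7 [594.7  21.5 141.5] d [-0.0164 -0.0105 -0.0085]
0.6 [603.3  16.4 144.8] d [-0.0239 -0.0171 -0.0119]
0.5 [611.7  10.3 147.8] d [-0.0311 -0.0245 -0.0148]
0.4 [620.    3.3 150.2] d [-0.038  -0.0329 -0.0172]
0.3 [627.9  -4.8 152.1] d [-0.0443 -0.0423 -0.0191]
```

>>> servo_tool:
  deltas:
    - {"x":-0.007,"y":-0.0035,"z":-0.0035,"yaw":0}
    - {"x":-0.0125,"y":-0.0075,"z":-0.0065,"yaw":0}
    - {"x":-0.018,"y":-0.012,"z":-0.009,"yaw":0}
    - {"x":-0.023,"y":-0.016,"z":-0.0115,"yaw":0}
    - {"x":-0.0275,"y":-0.0205,"z":-0.0135,"yaw":0}

```text
time_s: 24.1
tcp_pos: [606.7, 14.0, 146.1]
orientation: [0.0, -0.091, 0.996, 0.0]
contact_force: [-2.3, -0.1, -0.8]
opening: 0.3
```

```bash
python3 -c "
from lev import *
status();levdark();go([.5,.45,.4,.35,.3,.25,.2])"
```

```text
t 24.1 tcp [606.7  14.  146.1] F [-2.3 -0.1 -0.8] push 1.6 alpha~ 0.56 q~ 0.836 dist 0.1
wrist [(0.65, 32), (0.6, 37), (0.55, 41), (0.5, 41), (0.9, 85)]
0.5 [611.7  10.3 147.8] d [-0.0031 -0.0035 -0.0012]
0.45 [615.9   6.9 149. ] d [-0.0066 -0.0075 -0.0025]
0.4 [620.    3.3 150.2] d [-0.0099 -0.0119 -0.0036]
0.35 [ 6.240e+02 -6.000e-01  1.512e+02] d [-0.0132 -0.0164 -0.0046]
0.3 [627.9  -4.8 152.1] d [-0.0163 -0.0212 -0.0055]
0.25 [631.7  -9.2 152.9] d [-0.0192 -0.0263 -0.0063]
0.2 [635.3 -13.9 153.5] d [-0.0219 -0.0316 -0.0069]
```

```bash
python3 -c "
from lev import *
M=R.from_quat(np.roll(manip.state()['orientation'],-1)).as_matrix()
a=.55; 
while a>-.85:
    d=M.T@(tcp(a-.08)-tcp(a)); h=M.T@(tcp(a-.04)-tcp(a)); print(round(a,2),'->',round(a-.08,2),h.round(1),d.round(1)); a-=.08
"
```

```text
0.55 -> 0.47 [-2.9 -3.1 -1.1] [-5.7 -6.3 -2.2]
0.47 -> 0.39 [-2.7 -3.4 -1. ] [-5.4 -6.9 -1.8]
0.39 -> 0.31 [-2.6 -3.7 -0.8] [-5.1 -7.5 -1.5]
0.31 -> 0.23 [-2.4 -4.  -0.6] [-4.6 -8.1 -1.2]
0.23 -> 0.15 [-2.1 -4.3 -0.5] [-4.1 -8.7 -0.8]
0.15 -> 0.07 [-1.8 -4.6 -0.3] [-3.5 -9.3 -0.5]
0.07 -> -0.01 [-1.5 -4.8 -0.1] [-2.7 -9.5 -0.1]
-0.01 -> -0.09 [-1.1 -4.1  0.1] [-2.2 -8.2  0.2]
-0.09 -> -0.17 [-0.9 -4.3  0.3] [-1.6 -8.6  0.6]
-0.17 -> -0.25 [-0.6 -4.4  0.4] [-1.  -8.9  0.9]
-0.25 -> -0.33 [-0.2 -4.6  0.6] [-0.3 -9.2  1.3]
-0.33 -> -0.41 [ 0.1 -4.7  0.8] [ 0.5 -9.4  1.6]
-0.41 -> -0.49 [ 0.5 -4.7  0.9] [ 1.3 -9.4  2. ]
-0.49 -> -0.57 [ 1.  -4.7  1.1] [ 2.1 -9.3  2.3]
-0.57 -> -0.65 [ 1.4 -4.6  1.2] [ 3.  -9.1  2.6]
-0.65 -> -0.73 [ 1.8 -4.5  1.4] [ 3.8 -8.8  2.9]
-0.73 -> -0.81 [ 2.2 -4.3  1.5] [ 4.6 -8.4  3.1]
-0.81 -> -0.89 [ 2.6 -4.   1.7] [ 5.3 -7.9  3.4]
```

>>> servo_tool:
  deltas:
    - {"x":-0.0015,"y":-0.0015,"z":-0.0005,"yaw":0}
    - {"x":-0.003,"y":-0.003,"z":-0.001,"yaw":0}
    - {"x":-0.004,"y":-0.0045,"z":-0.0015,"yaw":0}
    - {"x":-0.0055,"y":-0.006,"z":-0.002,"yaw":0}
    - {"x":-0.0066,"y":-0.0075,"z":-0.0025,"yaw":0}

```text
time_s: 24.65
tcp_pos: [613.8, 8.0, 148.3]
orientation: [-0.0, -0.092, 0.996, 0.0]
contact_force: [-1.4, 0.3, 0.9]
opening: 0.3
```

>>> servo_tool:
  deltas:
    - {"x":-0.0011,"y":-0.0014,"z":-0.0004,"yaw":0}
    - {"x":-0.0022,"y":-0.0028,"z":-0.0008,"yaw":0}
    - {"x":-0.0033,"y":-0.0041,"z":-0.0012,"yaw":0}
    - {"x":-0.0044,"y":-0.0055,"z":-0.0015,"yaw":0}
    - {"x":-0.0054,"y":-0.0069,"z":-0.0018,"yaw":0}

```text
time_s: 25.15
tcp_pos: [620.6, 2.1, 150.2]
orientation: [0.0, -0.091, 0.996, 0.0]
contact_force: [-1.1, 0.3, 0.6]
opening: 0.2
```

>>> servo_tool:
  deltas:
    - {"x":-0.001,"y":-0.0015,"z":-0.0003,"yaw":0}
    - {"x":-0.002,"y":-0.003,"z":-0.0006,"yaw":0}
    - {"x":-0.003,"y":-0.0045,"z":-0.0009,"yaw":0}
    - {"x":-0.004,"y":-0.006,"z":-0.0012,"yaw":0}
    - {"x":-0.0051,"y":-0.0075,"z":-0.0015,"yaw":0}

```text
time_s: 25.65
tcp_pos: [626.9, -4.3, 151.7]
orientation: [0.0, -0.091, 0.996, 0.0]
contact_force: [-1.1, 0.8, 0.4]
opening: 0.4
```

```bash
python3 -c "
from lev import *
status();levdark();levdark('top')"
```

```text
t 25.65 tcp [626.9  -4.3 151.7] F [-1.1  0.8  0.4] push 1.1 alpha~ 0.31 q~ 1.086 dist 0.5
wrist [(0.4, 33), (0.35, 39), (0.25, 39), (0.3, 41), (-0.75, 78)]
top [(0.3, 35), (0.4, 38), (0.35, 40), (1.3, 49), (1.35, 50)]
```

Lever follows (about 0.33 rad). Continuing.

>>> servo_tool:
  deltas:
    - {"x":-0.0009,"y":-0.0016,"z":-0.0002,"yaw":0}
    - {"x":-0.0018,"y":-0.0032,"z":-0.0005,"yaw":0}
    - {"x":-0.0027,"y":-0.0048,"z":-0.0007,"yaw":0}
    - {"x":-0.0037,"y":-0.0065,"z":-0.001,"yaw":0}
    - {"x":-0.0046,"y":-0.0081,"z":-0.0012,"yaw":0}

```text
time_s: 26.25
tcp_pos: [632.9, -11.5, 152.9]
orientation: [0.0, -0.091, 0.996, -0.0]
contact_force: [-0.8, 0.0, -0.1]
opening: 0.6
```

>>> servo_tool:
  deltas:
    - {"x":-0.0008,"y":-0.0017,"z":-0.0002,"yaw":0}
    - {"x":-0.0016,"y":-0.0035,"z":-0.0003,"yaw":0}
    - {"x":-0.0025,"y":-0.0052,"z":-0.0005,"yaw":0}
    - {"x":-0.0033,"y":-0.007,"z":-0.0007,"yaw":0}
    - {"x":-0.0041,"y":-0.0087,"z":-0.0008,"yaw":0}

```text
time_s: 26.75
tcp_pos: [638.6, -19.3, 153.7]
orientation: [0.0, -0.091, 0.996, -0.0]
contact_force: [-0.7, 0.7, -0.4]
opening: 0.9
```

>>> servo_tool:
  deltas:
    - {"x":-0.0007,"y":-0.0018,"z":-0.0001,"yaw":0}
    - {"x":-0.0014,"y":-0.0037,"z":-0.0002,"yaw":0}
    - {"x":-0.0021,"y":-0.0055,"z":-0.0003,"yaw":0}
    - {"x":-0.0028,"y":-0.0074,"z":-0.0004,"yaw":0}
    - {"x":-0.0035,"y":-0.0093,"z":-0.0005,"yaw":0}

```text
time_s: 27.25
tcp_pos: [643.6, -27.8, 154.2]
orientation: [0.0, -0.091, 0.996, 0.0]
contact_force: [-0.8, 0.4, 0.5]
opening: 0.6
```

```bash
python3 -c "
from lev import *
status();levdark();levdark('top')"
```

```text
t 27.25 tcp [643.6 -27.8 154.2] F [-0.8  0.4  0.5] push 0.6 alpha~ 0.07 q~ 1.326 dist 0.5
wrist [(0.15, 37), (0.1, 41), (0.05, 41), (-0.75, 78), (-0.0, 81)]
top [(0.05, 37), (0.15, 38), (0.2, 39), (0.1, 39), (0.55, 57)]
```

>>> servo_tool:
  deltas:
    - {"x":-0.0005,"y":-0.0018,"z":0,"yaw":0}
    - {"x":-0.001,"y":-0.0036,"z":0,"yaw":0}
    - {"x":-0.0016,"y":-0.0054,"z":0,"yaw":0}
    - {"x":-0.0022,"y":-0.0072,"z":0,"yaw":0}
    - {"x":-0.0027,"y":-0.009,"z":0,"yaw":0}

```text
time_s: 27.85
tcp_pos: [647.7, -36.0, 154.1]
orientation: [-0.0, -0.091, 0.996, 0.0]
contact_force: [-0.1, 1.5, 0.4]
opening: 0.4
```

>>> servo_tool:
  deltas:
    - {"x":-0.0004,"y":-0.0017,"z":0,"yaw":0}
    - {"x":-0.0009,"y":-0.0034,"z":0.0001,"yaw":0}
    - {"x":-0.0013,"y":-0.005,"z":0.0001,"yaw":0}
    - {"x":-0.0018,"y":-0.0067,"z":0.0002,"yaw":0}
    - {"x":-0.0022,"y":-0.0084,"z":0.0002,"yaw":0}

```text
time_s: 28.35
tcp_pos: [651.5, -43.8, 153.9]
orientation: [-0.0, -0.091, 0.996, 0.0]
contact_force: [-1.1, 1.5, 0.1]
opening: 0.7
```

>>> servo_tool:
  deltas:
    - {"x":-0.0003,"y":-0.0017,"z":0.0001,"yaw":0}
    - {"x":-0.0006,"y":-0.0034,"z":0.0002,"yaw":0}
    - {"x":-0.001,"y":-0.0052,"z":0.0004,"yaw":0}
    - {"x":-0.0013,"y":-0.0069,"z":0.0005,"yaw":0}
    - {"x":-0.0016,"y":-0.0086,"z":0.0006,"yaw":0}

```text
time_s: 28.85
tcp_pos: [653.5, -50.2, 153.4]
orientation: [-0.001, -0.091, 0.996, 0.002]
contact_force: [-3.7, 6.4, 5.2]
opening: 0.4
```

```bash
python3 -c "
from lev import *
status();levdark();levdark('top')"
```

```text
t 28.85 tcp [653.5 -50.2 153.4] F [-3.7  6.4  5.2] push 6.9 alpha~ -0.15 q~ 1.546 dist 0.9
wrist [(-0.05, 37), (-0.1, 40), (-0.15, 40), (-0.0, 75), (-0.75, 87)]
top [(-0.1, 40), (-0.05, 42), (-0.0, 47), (0.05, 50), (-0.15, 60)]
```

Cam contact: tangential push 6.9 N and rising. A small further step, then settle.

>>> servo_tool:
  deltas:
    - {"x":-0.0001,"y":-0.0006,"z":0,"yaw":0}
    - {"x":-0.0001,"y":-0.0006,"z":0,"yaw":0}
    - {"x":-0.0001,"y":-0.0006,"z":0,"yaw":0}
    - {"x":-0.0001,"y":-0.0006,"z":0,"yaw":0}
    - {"x":-0.0001,"y":-0.0006,"z":0,"yaw":0}

```text
time_s: 29.45
tcp_pos: [653.5, -50.4, 153.4]
orientation: [-0.001, -0.091, 0.996, 0.002]
contact_force: [-3.1, 6.0, 3.2]
opening: 0.4
```

```bash
python3 -c "
from lev import *
status()"
```

```text
t 29.45 tcp [653.5 -50.4 153.4] F [-3.1  6.   3.2] push 6.4 alpha~ -0.15 q~ 1.546 dist 0.9
```

>>> servo_tool:
  deltas:
    - {"x":-0.0001,"y":-0.0007,"z":0,"yaw":0}
    - {"x":-0.0002,"y":-0.0014,"z":0,"yaw":0}
    - {"x":-0.0003,"y":-0.002,"z":0.0001,"yaw":0}
    - {"x":-0.0003,"y":-0.002,"z":0.0001,"yaw":0}
    - {"x":-0.0003,"y":-0.002,"z":0.0001,"yaw":0}

```text
time_s: 29.95
tcp_pos: [653.7, -51.2, 153.4]
orientation: [-0.002, -0.091, 0.996, 0.003]
contact_force: [-4.9, 9.0, 5.0]
opening: -0.0
```

```bash
python3 -c "
from lev import *
status()"
```

```text
t 29.95 tcp [653.7 -51.2 153.4] F [-4.9  9.   5. ] push 9.5 alpha~ -0.16 q~ 1.556 dist 1.1
```

9.5 N is a firm nip, so I stop here. Backing off to the left, then up and away.

>>> servo_tool:
  deltas:
    - {"x":0,"y":0.005,"z":0,"yaw":0}
    - {"x":0,"y":0.012,"z":0,"yaw":0}
    - {"x":0,"y":0.022,"z":0,"yaw":0}
    - {"x":0,"y":0.034,"z":0,"yaw":0}
    - {"x":0,"y":0.045,"z":0,"yaw":0}

```text
time_s: 30.45
tcp_pos: [647.3, -9.4, 153.2]
orientation: [0.0, -0.092, 0.996, -0.0]
contact_force: [-0.1, 0.2, -0.8]
opening: 0.2
```

>>> servo_tool:
  deltas:
    - {"x":0,"y":0,"z":-0.02,"yaw":0}
    - {"x":0,"y":0,"z":-0.05,"yaw":0}
    - {"x":0,"y":0.01,"z":-0.08,"yaw":0}
    - {"x":0,"y":0.03,"z":-0.11,"yaw":0}
    - {"x":0,"y":0.05,"z":-0.13,"yaw":0}

```text
time_s: 30.95
tcp_pos: [639.0, 39.7, 285.8]
orientation: [0.002, -0.091, 0.996, -0.0]
contact_force: [-0.2, -0.2, 0.4]
opening: 0.4
```

>>> servo_tool:
  deltas:
    - {"x":0.02,"y":0.03,"z":0,"yaw":0}
    - {"x":0.05,"y":0.06,"z":0,"yaw":0}
    - {"x":0.08,"y":0.09,"z":0,"yaw":0}
    - {"x":0.08,"y":0.1,"z":0,"yaw":0}
    - {"x":0.08,"y":0.1,"z":0,"yaw":0}

```text
time_s: 31.45
tcp_pos: [540.7, 124.4, 283.8]
orientation: [0.001, -0.093, 0.996, -0.0]
contact_force: [0.3, -0.9, 0.2]
opening: 0.6
```

```bash
python3 - <<'E'
from lev import *
s=manip.state(); print(s['time_s'],s['tcp_pos'].round(),s['contact_force'].round(1))
levdark('top'); levdark('side')
# bracket unchanged since release? compare side s8 vs now around base
a=load('s8')['color'].astype(float).mean(2); f=grab('side','s10'); b=f['color'].astype(float).mean(2)
P=np.array([[x,y,10] for x,y in ((35,65),(35,-65),(-35,-65),(-35,65))])@A.T+nest
q=proj(f,P).round().astype(int); x0,y0=q.min(0)-4; x1,y1=q.max(0)+4; print(x0,y0,x1,y1)
tpl=a[y0+35:y1-2,x0+5:x1-12]
for nm,im in (('s10',b),):
    r=cv2.matchTemplate(im[y0+25:y1+8,x0-5:x1].astype('float32'),tpl.astype('float32'),cv2.TM_CCOEFF_NORMED); print(cv2.minMaxLoc(r),'expect loc (10,10)')
E
```

```text
31.45 [541. 124. 284.] [ 0.3 -0.9  0.2]
top [(-0.1, 46), (-0.0, 48), (-0.05, 48), (-0.15, 69), (-0.65, 69)]
side [(-0.05, 17), (-0.1, 17), (-0.0, 19), (0.05, 20), (0.1, 41)]
336 223 395 292
(-0.08634990453720093, 0.9382553696632385, (0, 11), (10, 10)) expect loc (10,10)
```

```bash
python3 -c "
from rig import manip
print(manip.job_done())"
```

```text
the job is handed in; nothing more can be done
None
```

The bracket is on the sloping fixture and clamped, and I handed the job in at about 31.5 s of the 70 s allowed.

**Placing:** I gripped the bracket by its ears and pressed it down on the deck so it pivoted in the jaws until it lay flat. I then slid it against the ledge (about 10 N) and the end stop (about 12 N) before letting go.
- The picture after release showed it flat on the home outline, touching both.
- The first try went down over the ledge, so I lifted the bracket and set it down again. The deck felt about 45 N at the most during the pressing readings, so that part was firmer than "gently" suggests.

**Clamping:** The first sweep of the fingers passed over the lever without moving it, so I repeated it lower. The lever then swung freely at 1–2 N until q was about 1.5, where the push climbed. I stopped at 9.5 N measured about 112 mm out, which is roughly 11 N at mid-grip, near the top of the firm range (5–12 N).

**Last checks:** After backing off, image matching put the bracket at the same pixel position as before clamping. The lever had stayed where I left it. The estimates of its angle differ by about 0.05–0.1 rad. The wrist force was near zero and the arm was clear. I did not compare the bystanders before and after, but no readings suggested contact with them.

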